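Hang two check weights in a chain from a pull gauge

ROBOT

A 6-joint arm with a two-finger parallel gripper is mounted at the origin on the work surface. World frame = base frame: x ahead of the robot, y to its left, z up, the work surface at z = 0. Lengths are in mm, angles in rad, forces in N, time in s.
With the tool pointing down it reaches from about 400 to 925 mm from the base axis. Payload 12.5 kg.
Tool frame: the origin (TCP) lies midway between the tips of the shut fingers; the grasp point (between the pads) lies 19 mm behind it; z points along the fingers, y is the line along which they close (so a half turn about z gives the same grasp; the last joint's range is limited). The gripper opens to 95 mm and grips with 3 to 60 N. Pads are 20 mm wide; open, the fingers measure 119 mm over their backs; the gripper's body (75 mm by 180 mm) begins 59 mm behind the grasp point.
Start: joints at [1.224, 0.491, 1.559, -0, 1.092, -0.106], TCP at [149.033, 606.993, 178.861] pointing down, gripper open.
Joint ranges: [-3.1, 3.1], [-0.84, 2.19], [0.05, 2.79], [-1.13, 4.28], [0.06, 2.93], [-2.69, 2.69]. Speed limits (rad/s): [2.22, 2.22, 2.79, 3.14, 3.14, 3.14].

INTERFACE

Orientations are given as [roll, pitch, yaw] about the fixed x, y, z axes, in that order (R = Rz(yaw) Ry(pitch) Rx(roll)).
In Python, from cell import state, read_camera, camera_info, env gives the robot as it stands.
- The arm moves only by the tool move_arm, never from a script. Its argument "commands" is a list of rows, each a list of 3 entries, a list of its own where there are three numbers: the shift along the world's x, y, z in cm, then the turn, a rotation vector about the world's x, y, z in degrees, then the opening, from 0 (shut) to 1 (fully open). A call has 1 to 10 rows; each row shifts and turns the commanded pose from where the row before left it; what a row does not reach is not made up. A row lasts 1/10 s, in which the tool goes at most 50 mm and 8.59 degrees, less where a joint would pass 70% of its speed; a pose out of reach is approached as far as the arm can. A call with a gripper value outside its range is refused whole. The fingers move at their own pace and stop on an object; the grip force is fixed at half the most. Time passes only in rows, so rows that do not move let the fingers close. It gives the time, the measured TCP pose, the force, the opening and the grip force at its end, in the units of the state.
- state(): the state, without advancing time (a new reading comes with each control period).
- read_camera(name): name is "scene" or "top" or "wrist"; returns the picture (384x512x3 uint8, blue, green, red); there is no depth.
- camera_info(name): a dict with "K" (3x3 intrinsics, pixels), "cam_to_world" (4x4, takes a point from camera to world coordinates). Camera axes: x right, y down, z forward; pixel columns grow to the right and rows downward; lengths in mm; the calibration is good to about 2 mm. The wrist camera is an equidistant fisheye: a pixel r from the principal point sees the ray r / f radians off the axis. A picture is of the moment at which its call begins: read the wrist's pose just before it. camera_info takes no time and is no camera call; for the wrist camera it gives the pose at the moment of the call.
- env.job_done(): hands the job in; it is judged then, once.
The state is a dict: "t": time; "joints": joint angles; "qvel": joint speeds; "tau": joint torques, N m; "eef_pos": TCP position; "tcp_rot": TCP orientation; "ft_force": force on the tool from outside, world axes, zero at the start; "moment": the same for the moment, N m; "opening": opening from 0.0 (shut) to 1.0 (fully open); "grip_force": force on a finger pad.
Only numpy, scipy, OpenCV 4.12 (cv2) and the standard library are available. Lean on these libraries where they do the work, as an engineer would, in place of code of your own. Each camera call takes 0.05 s, during which the arm holds its last target. There are 200 camera calls.

TASK

Hang the blue check weight by its upper eye on the hook of the pull gauge and let go of it. Then snap the orange weight's hook onto the loop under the blue one, tug it down steadily with about 8 N for half a second to prove that the latch has caught, and let go, so that both hang still in a chain. Never load the gauge beyond 17 N, and leave the other things on the bench where they are.

Things in the scene. Friction and masses are not known exactly. Their poses are not given: they have to be found in the camera images.
- gauge: pull gauge on a bench stand, fixed: white box 48 x 50 x 90 mm, its underside 351 to 365 mm above the bench, carried by an arm from a 28 mm post standing 140 mm along +x and 90 mm along -y of the hook. Origin 0 to 14 mm below the bench's surface, straight under the hook, z up; the hook's open side faces this frame's -x (towards the robot, turned by up to 0.3 rad).
- gauge_hook (a point): lowest point inside the steel hook, where an eye bar comes to rest (274 to 304 mm above the bench). J of 8 mm wire in the gauge's x-z plane: stem at +x, upturned tip at -x, 16 mm clear between them; the tip's top is 13 mm above this point, the hook's underside 8 mm below. An eye goes over the tip from the -x side and is let down into the J.
- pull (a joint): stretch of the gauge's spring, i.e. the load it carries, m: 0 unloaded, 0.00025 m per newton (8 N = 0.002, 17 N = 0.00425). Besides, the hook's drawbar has stiff slack: under more than about 6 N in all it slides down by an unknown 2 to 18 mm before it is tight and the load can rise further.
- cradle: fixed grey and black cradle, 60 mm high, in which the blue weight waits: two upright walls with a 18 mm gap between them, in which the lower loop stands; origin on the bench under its centre. The blue weight must be lifted straight up by at least 60 mm to clear it.
- upper_weight: blue check weight, 0.30 kg within 15 percent: disc 56 mm across, 28 mm high, origin at the centre of its underside, z up. A stalk 14 mm above the underside runs along +y to an upright black grip, 12 mm thick (x), 26 mm wide (y), 40 mm high, centred at (0, 92, 18) mm: grip it across x from above. A brass trim nut at -y (out to 52 mm) balances it: it hangs upright.
- upper_eye (a point): middle of the top bar of the blue weight's upper eye, a wire loop (6 mm wire) in the weight's y-z plane, 65 mm above its underside; the opening below this bar is 34 mm high (down to the disc) and 30 mm wide
- lower_loop (a point): middle of the bottom bar of the loop under the blue weight (6 mm wire, in the weight's y-z plane), 49 mm below its underside; the opening above this bar is 46 mm high (up to the disc) and 28 mm wide, narrowing to 10 mm at the bottom bar
- lower_weight: orange check weight, 0.24 kg within 15 percent, standing on the bench: disc 50 mm across, 28 mm high, origin at the centre of its underside, z up. A stalk along -x leads to an upright black grip, 12 mm thick (y), 26 mm wide (x), from 9 to 56 mm above the underside, centred at x = -92 mm: grip it across y from above. A trim nut reaches 50 mm at +x; it hangs upright.
- snap_seat (a point): where the loop's bar (its centre) lies when home in the snap hook: 70 mm above the underside, on the axis. Upside-down J of 6 mm wire in the weight's x-z plane: shank at x -18 mm, free leg at +10 mm (22 mm clear), arch top 9 mm above this point, leg's end 25 mm below. Pass the leg through the loop along the weight's +x, then draw the hook down: the bar enters between shank and leg.
- latch (a joint): red spring latch, 20 mm long, across the snap hook's mouth from the shank, 22 mm below the seat: about -0.1 to 0 rad shut, grows to 0.7 as the bar pushes it up into the hook, then springs shut under the bar. It gives easiest near the free leg; pushing past takes 4 to 6 N, more than the weight itself gives; then the bar runs free for a few mm and meets the arch firmly.
- spare_weight: brass knobbed weight 36 mm across, 46 mm high, standing loose on the bench; leave it
- amber_bottle: amber bottle 60 mm across, 130 mm high, loose; leave it
- clear_jar: clear jar 52 mm across, 70 mm high, loose; leave it
- wrench: small steel wrench lying loose; leave it
- mouse: black computer mouse on its grey mat, loose; leave it
Mind the look-alikes: they are no part of the job. There is more than one size of the upper_weight; the one meant has the size given above. What is shaped like the lower_weight but green is not meant.

How it is judged:
By the outcome, as a careful person would: the job done as asked, in the order asked, and still so for the second after the job is handed in, with the robot touching nothing.
It also fails if it takes over 72 s, if anything falls off the work surface, if the arm or the gripper's body presses on something with over 40 N, if the wrist force passes 120 N, or if a joint passes its speed limit or range.

## Working session

There is one attempt and no reset: what is moved stays moved. The work goes in short steps, Python scripts to look and compute and a tool call to move; the robot and the scene stay as the last step left them, time stands still between calls to the robot, and variables do not carry over. Pictures are saved under pics/ and viewed, at most 10 in all, crops included, and the job is handed in when it is done.

Besides the shell and the picture viewer there is one more tool, called after "Emit:" as a command line: name --argument value ..., lists and objects as JSON in quotes. move_arm: Moves the arm, as the interface text tells. Its arguments: {"type":"object","properties":{"commands":{"type":"array"}},"required":["commands"]}

```bash
mkdir -p pics; ls; python3 - <<'E'
from cell import *
import cv2, numpy as np
s=state(); print(s)
for n in ("scene","top"):
    im=read_camera(n); cv2.imwrite(f"pics/{n}0.png",im); i=camera_info(n); print(n,i["K"].tolist(),np.round(i["cam_to_world"],3).tolist())
a=cv2.imread("pics/scene0.png");b=cv2.imread("pics/top0.png")
cv2.imwrite("pics/s0.png",cv2.resize(a,(800,600),interpolation=cv2.INTER_CUBIC))
cv2.imwrite("pics/t0.png",cv2.resize(b,(800,600),interpolation=cv2.INTER_CUBIC))
E
```

```text
pics
{'t': 0.0, 'joints': array([ 1.22439839e+00,  4.91560839e-01,  1.55948420e+00,  5.31889797e-07,
        1.09172737e+00, -1.05589428e-01]), 'qvel': array([ 0.00041797, -0.00096661, -0.00023582,  0.00019926, -0.0004036 ,
        0.00088158]), 'tau': array([-1.17532083e-03, -6.12655878e+01, -2.58166677e+01,  6.91979821e-02,
        4.84183151e-02, -1.49339239e-04]), 'eef_pos': array([148.92022946, 606.67908345, 178.24902455]), 'tcp_rot': array([-3.14041952e+00, -1.24807006e-04,  2.90078383e+00]), 'ft_force': array([-0.72132631,  0.40169588,  0.19873998]), 'moment': array([ 0.02024782, -0.05268628, -0.04549844]), 'grip_force': 0.0, 'opening': 0.9992252240849469}
scene [[431.16958637688265, 0.0, 253.3553082169256], [0.0, 431.16958637688265, 187.26015346851344], [0.0, 0.0, 1.0]] [[0.136, 0.613, -0.779, 1384.591], [0.991, -0.075, 0.114, -149.872], [0.011, -0.787, -0.617, 894.445], [0.0, 0.0, 0.0, 1.0]]
top [[366.3495922761879, 0.0, 256.603663016732], [0.0, 366.3495922761879, 191.12961642061035], [0.0, 0.0, 1.0]] [[-0.0, -0.992, 0.129, 357.933], [-1.0, 0.004, 0.03, -36.115], [-0.03, -0.129, -0.991, 1184.748], [0.0, 0.0, 0.0, 1.0]]
```

View pics/s0.png

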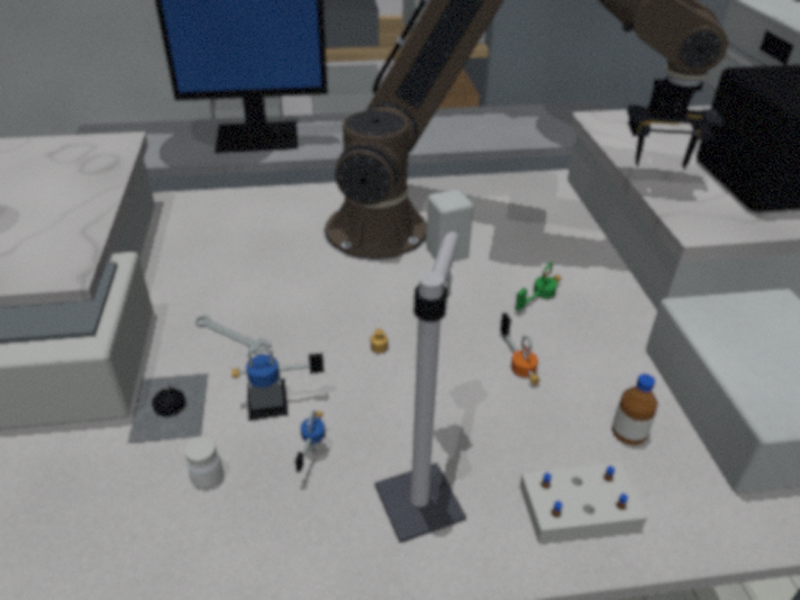

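View pics/t0.png

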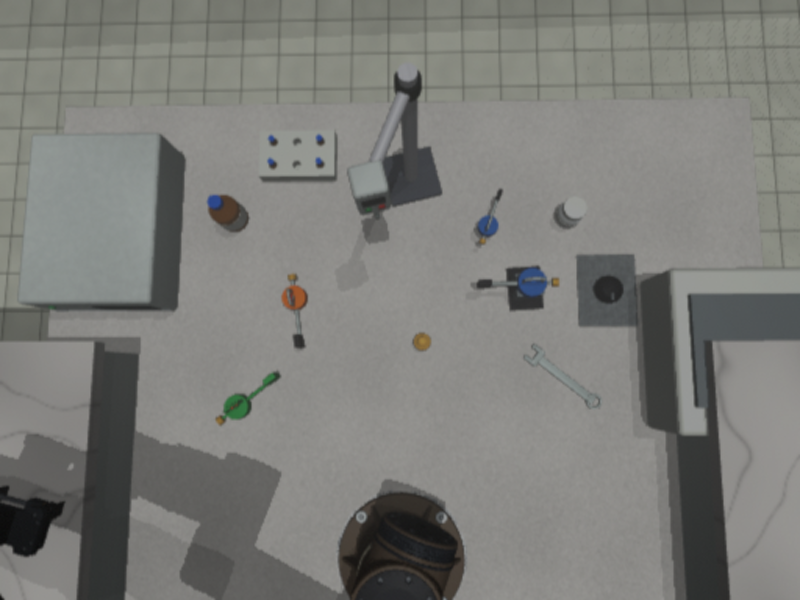

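Candidates (800x600 top view): for the blue weight, the one in the cradle (532,282) and a smaller decoy standing at (487,226). For the orange one, orange (294,298) and a green decoy (237,406). I choose the cradle blue one and the orange one. The gauge box is at (368,187).

```bash
cat > h.py <<'E'
import numpy as np, cv2
from cell import *
def ray(name,uv,info=None):
    i=info or camera_info(name); K=np.array(i["K"]);T=np.array(i["cam_to_world"])
    p=np.array([(uv[0]-K[0,2])/K[0,0],(uv[1]-K[1,2])/K[1,1]])
    if name=="wrist":
        r=np.linalg.norm(p); d=np.array([*(p/max(r,1e-9)*np.sin(r)),np.cos(r)])
    else: d=np.array([*p,1]); d/=np.linalg.norm(d)
    return T[:3,3],T[:3,:3]@d
def proj(P,i,fish):
    K=np.array(i["K"]);T=np.array(i["cam_to_world"]); c=T[:3,:3].T@(np.array(P)-T[:3,3])
    if fish:
        r=np.hypot(c[0],c[1]); th=np.arctan2(r,c[2]); q=c[:2]/max(r,1e-9)*th
    else: q=c[:2]/c[2]
    return np.array([K[0,0]*q[0]+K[0,2],K[1,1]*q[1]+K[1,2]])
def atz(name,uv,z,info=None):
    o,d=ray(name,uv,info); return o+d*(z-o[2])/d[2]
def tri(rays):
    A=sum(np.eye(3)-np.outer(d,d) for o,d in rays); b=sum((np.eye(3)-np.outer(d,d))@o for o,d in rays)
    p=np.linalg.solve(A,b); return p,[np.linalg.norm(np.cross(p-o,d)) for o,d in rays]
E
python3 - <<'E'
from h import *
f=1.5625
for n,u,z in [("blue disc",(532,280),88),("blue grip",(484,284),98),("nut",(556,282),74),("cradle",(525,288),60),("decoy blue disc",(487,226),28),("orange disc",(294,297),28),("orange grip",(298.5,341),56),("orange nut",(292,278),14),("box top ctr",(369,181),448),("post base",(410,177),0),("spare",(422,341),40)]:
    print(n,np.round(atz("top",np.array(u)/f,z),1))
for n,u,z in [("blue disc",(263,362),88),("blue grip",(316,362),78),("orange",(525,357),28),("box top",(450,202),448)]:
    print("S",n,np.round(atz("scene",np.array(u)/f,z),1))
i=camera_info("wrist"); print(np.array(i["K"]).tolist(),np.round(i["cam_to_world"],3).tolist())
cv2.imwrite("pics/w0.png",read_camera("wrist"))
im=cv2.imread("pics/top0.png"); 
a=cv2.resize(im[100:230,210:370],None,fx=5,fy=4.6,interpolation=cv2.INTER_CUBIC)[:, :800]
cv2.imwrite("pics/tc.png",a)
E
```

```text
blue disc [ 535.9 -256.    88. ]
blue grip [ 527.  -162.5   98. ]
nut [ 534.  -305.1   74. ]
cradle [ 524.5 -247.4   60. ]
decoy blue disc [ 658.9 -179.1   28. ]
orange disc [512.9 218.1  28. ]
orange grip [421.1 200.8  56. ]
orange nut [554.7 226.3  14. ]
box top ctr [612.6  28.7 448. ]
post base [775.4 -20.1   0. ]
spare [421.5 -43.8  40. ]
S blue disc [ 529.9 -252.7   88. ]
S blue grip [ 530.6 -163.1   78. ]
S orange [513.1 222.5  28. ]
S box top [640.9  28.1 448. ]
[[297.3186396354542, 0.0, 248.2362652862442], [0.0, 297.3186396354542, 191.47668174765872], [0.0, 0.0, 1.0]] [[0.238, 0.937, 0.256, 76.418], [0.971, -0.229, -0.065, 624.127], [-0.002, 0.264, -0.964, 385.45], [0.0, 0.0, 0.0, 1.0]]
```

View pics/tc.png

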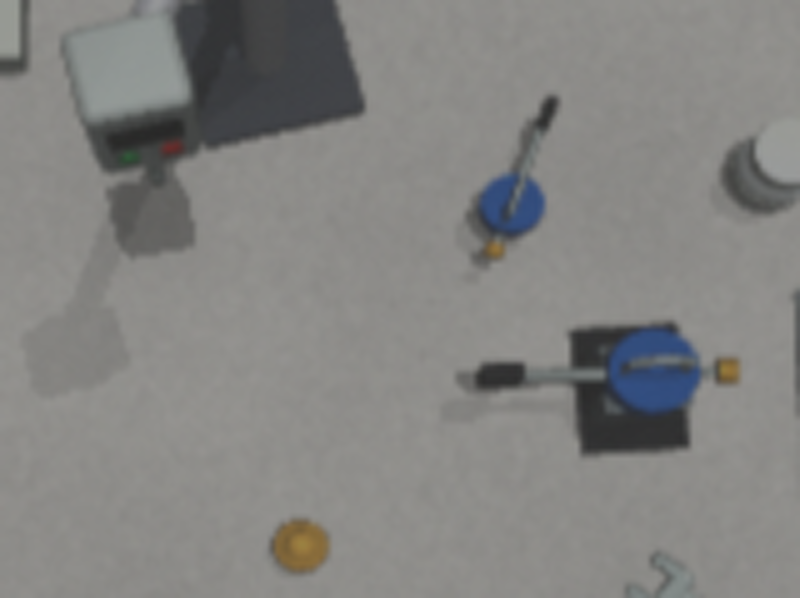

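The close crop confirms it: the large blue weight, with a 56 mm disc, stands in the cradle and its grip points to +y. The gauge yaw is about +0.24, and the post position agrees with that. Next I go to a spot beside the gauge to measure the hook.

Emit:
move_arm --commands '[[[2.8, -3.2, 1.2], [0, 0, -7.4], 1], [[2.8, -3.2, 1.2], [0, 0, -7.4], 1], [[2.8, -3.2, 1.2], [0, 0, -7.4], 1], [[2.8, -3.2, 1.2], [0, 0, -7.4], 1], [[2.8, -3.2, 1.2], [0, 0, -7.4], 1], [[2.8, -3.2, 1.2], [0, 0, -7.4], 1], [[2.8, -3.2, 1.2], [0, 0, -7.4], 1], [[2.8, -3.2, 1.2], [0, 0, -7.4], 1], [[2.8, -3.2, 1.2], [0, 0, -7.4], 1], [[2.8, -3.2, 1.2], [0, 0, -7.4], 1]]'

```text
t: 1.15
eef_pos: [429.8, 285.4, 299.3]
tcp_rot: [-3.142, 0.0, 1.604]
ft_force: [0.4, 1.0, 0.0]
opening: 0.999
grip_force: 0.0
```

Emit:
move_arm --commands '[[[0, -4.2, 0], [0, 0, 0], 1], [[0, -4.2, 0], [0, 0, 0], 1], [[0, -4.2, 0], [0, 0, 0], 1], [[0, -4.2, 0], [0, 0, 0], 1], [[0, -4.2, 0], [0, 0, 0], 1], [[0, -4.2, 0], [0, 0, 0], 1], [[0, -4.2, 0], [0, 0, 0], 1], [[0, 0, 0], [0, 0, 0], 1]]'

```text
t: 1.95
eef_pos: [428.9, -10.6, 298.8]
tcp_rot: [-3.141, 0.001, 1.605]
ft_force: [0.5, 0.4, 0.2]
opening: 0.998
grip_force: 0.0
```

```bash
python3 - <<'E'
from h import *
import pickle
i=camera_info("wrist"); im=read_camera("wrist"); cv2.imwrite("pics/w1.png",im); pickle.dump(i,open("w1.pkl","wb"))
s=state(); print(s["eef_pos"],s["tcp_rot"],s["t"]); print(np.round(i["cam_to_world"],2).tolist())
for P in [(612,29,290),(529,-163,98),(533,-254,88)]: print(proj(P,i,1))
cv2.imwrite("pics/w1b.png",cv2.resize(im,(800,600),interpolation=cv2.INTER_CUBIC))
E
```

```text
[428.89965506  -8.80190328 298.78013087] [-3.14147947e+00 -1.79508225e-06  1.60518239e+00] 2.0
[[1.0, 0.03, 0.01, 426.14], [0.03, -0.96, -0.27, 63.39], [-0.0, 0.27, -0.96, 505.82], [0.0, 0.0, 0.0, 1.0]]
[456.48680366 170.99927955]
[308.59900837 262.90290054]
[303.31907603 304.77197709]
```

View pics/w1b.png

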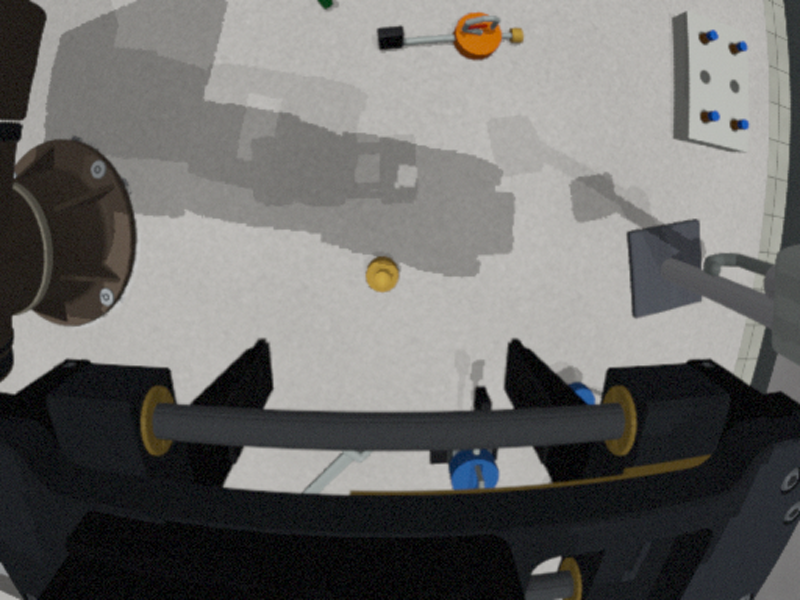

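The view shows the hook J at about (708–760, 255–275), and the predicted point (713,267) agrees with it. The orange weight is at (480,35) with its grip at (391,37). I take two more views from other positions to triangulate.

Emit:
move_arm --commands '[[[3, -4, 0], [0, 0, 0], 1], [[3, -4, 0], [0, 0, 0], 1], [[0, 0, 0], [0, 0, 0], 1], [[0, 0, 0], [0, 0, 0], 1]]'

```text
t: 2.4
eef_pos: [489.1, -86.4, 298.1]
tcp_rot: [-3.14, -0.001, 1.609]
ft_force: [-0.6, 1.0, 0.9]
opening: 1.003
grip_force: 0.0
```

```bash
python3 - <<'E'
from h import *
import pickle
i=camera_info("wrist"); im=read_camera("wrist"); cv2.imwrite("pics/w2.png",im); pickle.dump(i,open("w2.pkl","wb"))
print(state()["eef_pos"])
j=pickle.load(open("w1.pkl","rb")); a=cv2.imread("pics/w1.png")
out=[]
for im_,ii in ((a,j),(im,i)):
    u=np.round(proj((612,29,290),ii,1)).astype(int); x0,y0=u[0]-40,max(u[1]-30,0); print(u,x0,y0)
    out.append(cv2.resize(im_[y0:y0+60,x0:x0+80],(400,300),interpolation=cv2.INTER_CUBIC))
u=np.round(proj((531,-210,88),i,1)).astype(int); x0,y0=u[0]-40,u[1]-30; print("blue",u,x0,y0)
b=cv2.resize(im[y0:y0+60,x0:x0+80],(400,300),interpolation=cv2.INTER_CUBIC)
o=cv2.resize(a[0:60,230:340],(400,218),interpolation=cv2.INTER_CUBIC); o=cv2.copyMakeBorder(o,0,300-218,0,0,cv2.BORDER_CONSTANT)
b=cv2.resize(b,(400,300))
cv2.imwrite("pics/m2.png",np.vstack([np.hstack(out),np.hstack([b,o])]))
E
```

```text
[488.67956313 -85.83495604 298.46724515]
[456 171] 416 141
[410  74] 370 44
blue [273 244] 233 214
```

View pics/m2.png

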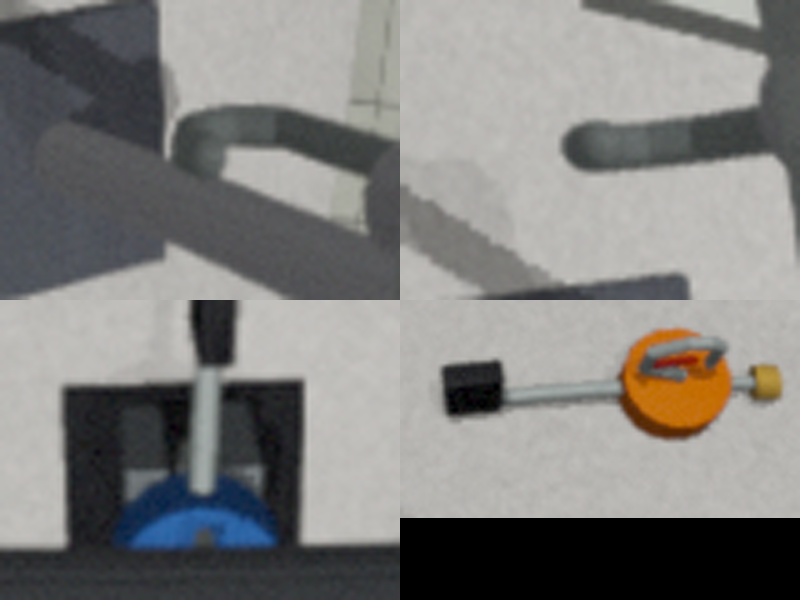

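The crops show the hook tip at about (205,165) in view 1 and (590,145) in view 2, the blue stalk running nearly straight along y, and orange with its grip and disc. I fit the hook model to these points.

```bash
cat > hook.py <<'E'
from h import *
def J(p):
    X,Y,Z,w=p; t=np.linspace(np.pi,2*np.pi,40)
    L=[(-12,z) for z in np.linspace(11,8,4)]+[(12*np.cos(a),8+12*np.sin(a)) for a in t]+[(12,z) for z in np.linspace(9,50,30)]
    L=np.array(L); return np.c_[X+L[:,0]*np.cos(w),Y+L[:,0]*np.sin(w),Z+L[:,1]]
E
python3 - <<'E'
from hook import *
import pickle
from scipy.optimize import least_squares
I=[pickle.load(open(f"w{k}.pkl","rb")) for k in (1,2)]
c1=np.array([(205,163),(195,140),(215,125),(250,124),(290,130),(350,150),(385,163)])/5+[416,141]
c2=np.array([(187,146),(230,145),(290,138),(350,131)])/5+[370,44]
def f(p):
    r=[]
    for c,i in zip((c1,c2),I):
        q=np.array([proj(P,i,1) for P in J(p)])
        r+=[np.min(np.hypot(*(q-k).T)) for k in c]
        r+=list((q[0]-c[0])*(0.7 if c is c1 else 0)); r.append(q[:,0].min()-c[:,0].min())
    return np.r_[r,(p[3]-.24)/.05]
for z in (280,295):
    s=least_squares(f,[605,29,z,.24],x_scale=[1,1,1,.05],diff_step=1e-4); print(np.round(s.x,3),s.cost)
g=lambda u,z,i: np.round(atz("wrist",u,z,i),1)
print("stalk",g((274,251),74,I[1]),g((274.6,229),74,I[1]))
print("orange grip",g((250.6,22),56,I[0]),"disc",g((306.2,21.5),28,I[0]),"nut",g((331,22.5),14,I[0]))
im=cv2.imread("pics/w2.png"); u=proj((529,-163,98),I[1],1); print(u)
y0,x0=int(u[1])-25,int(u[0])-25; m=im[y0:y0+50,x0:x0+50].max(2)<45
n,l,st,ce=cv2.connectedComponentsWithStats(m.astype(np.uint8)); print(x0,y0,st[1:],ce[1:])
E
```

```text
[6.19472e+02 3.15930e+01 2.87164e+02 2.61000e-01] 2.947289254878034
[6.19458e+02 3.16330e+01 2.87517e+02 2.57000e-01] 3.0822237043967884
stalk [ 535.5 -229.4   74. ] [ 533.7 -190.6   74. ]
orange grip [424.5 202.7  56. ] disc [513.9 219.   28. ] nut [559.4 227.1  14. ]
[274.0306309  217.81236849]
249 192 [[ 23  12   7  23 127]
 [  0  39  22  11 174]
 [ 29  39  15  11 129]] [[26.01574803 22.71653543]
 [10.25287356 43.84482759]
 [37.39534884 43.39534884]]
```

Emit:
move_arm --commands '[[[2.1, -3.8, 0], [0, 0, 0.5], 1], [[2.1, -3.8, 0], [0, 0, 0], 1], [[0, 0, -4.5], [0, 0, 0], 1], [[0, 0, -4.5], [0, 0, 0], 1], [[0, 0, -4], [0, 0, 0], 1], [[0, 0, -3], [0, 0, 0], 1], [[0, 0, 0], [0, 0, 0], 1], [[0, 0, 0], [0, 0, 0], 1]]'

```text
t: 3.25
eef_pos: [531.3, -162.0, 140.0]
tcp_rot: [3.141, 0.0, 1.619]
ft_force: [0.1, 0.1, 0.6]
opening: 1.002
grip_force: 0.0
```

```bash
python3 - <<'E'
from h import *
i=camera_info("wrist"); im=read_camera("wrist"); cv2.imwrite("pics/w3.png",im); s=state(); print(s["eef_pos"],s["tcp_rot"])
u=proj((531.5,-163,98),i,1); v=proj(s["eef_pos"],i,1); print(u,v)
m=(im.max(2)<45).astype(np.uint8)
for z in (98,78): 
    u=np.round(proj((531.5,-163,z),i,1)).astype(int); print(z,u, "".join("#" if k else "." for k in m[u[1],u[0]-60:u[0]+60]))
cv2.imwrite("pics/w3b.png",cv2.resize(im[100:330,100:400],(782,600),interpolation=cv2.INTER_CUBIC))
E
```

```text
[ 531.76418523 -162.37927219  140.71267344] [3.13955067e+00 8.96136560e-04 1.61905261e+00]
[248.8661931  198.43978428] [249.36531624 214.34707797]
98 [249 198] .......................................................############.....................................................
78 [249 192] .......................................................############.....................................................
```

View pics/w3b.png

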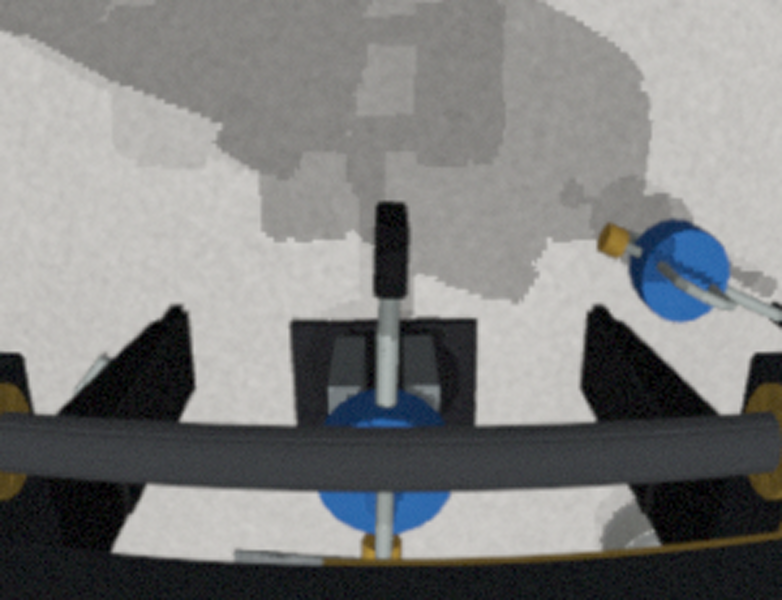

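The grip is centred between the fingers, spanning u 244–255 against a predicted 249, and its y extent fits too. I descend and close.

Emit:
move_arm --commands '[[[0, 0, -3.5], [0, 0, 0], 1], [[0, 0, -3], [0, 0, 0], 1], [[0, 0, -1.2], [0, 0, 0], 1], [[0, 0, 0], [0, 0, 0], 0], [[0, 0, 0], [0, 0, 0], 0], [[0, 0, 0], [0, 0, 0], 0], [[0, 0, 0], [0, 0, 0], 0], [[0, 0, 0], [0, 0, 0], 0]]'

```text
t: 4.1
eef_pos: [531.3, -163.1, 62.6]
tcp_rot: [3.14, 0.001, 1.618]
ft_force: [-0.4, 0.9, -0.3]
opening: 0.634
grip_force: 0.0
```

Emit:
move_arm --commands '[[[0, 0, 0], [0, 0, 0], 0], [[0, 0, 0], [0, 0, 0], 0], [[0, 0, 0], [0, 0, 0], 0], [[0, 0, 0], [0, 0, 0], 0], [[0, 0, 0], [0, 0, 0], 0], [[0, 0, 0], [0, 0, 0], 0], [[0, 0, 0], [0, 0, 0], 0], [[0, 0, 0], [0, 0, 0], 0]]'

```text
t: 4.9
eef_pos: [531.1, -163.0, 61.9]
tcp_rot: [3.141, 0.0, 1.618]
ft_force: [-0.2, -0.3, 0.7]
opening: 0.008
grip_force: 0.5
```

Opening 0.008 means the grip was missed. Look.

```bash
python3 - <<'E'
from h import *
im=read_camera("wrist"); s=state(); print(s["opening"],s["grip_force"],s["eef_pos"])
i=camera_info("wrist");print(proj((531.5,-163,98),i,1),proj((531.5,-176,98),i,1),proj((531.5,-150,58),i,1))
cv2.imwrite("pics/w4b.png",cv2.resize(im[100:330,100:400],(782,600),interpolation=cv2.INTER_CUBIC))
E
```

```text
0.005063583397036702 0.4650787968057557 [ 531.08176853 -163.02351742   61.91949175]
[249.52495545 232.8026423 ] [248.52592719 251.28631923] [250.19330823 195.08578211]
```

View pics/w4b.png

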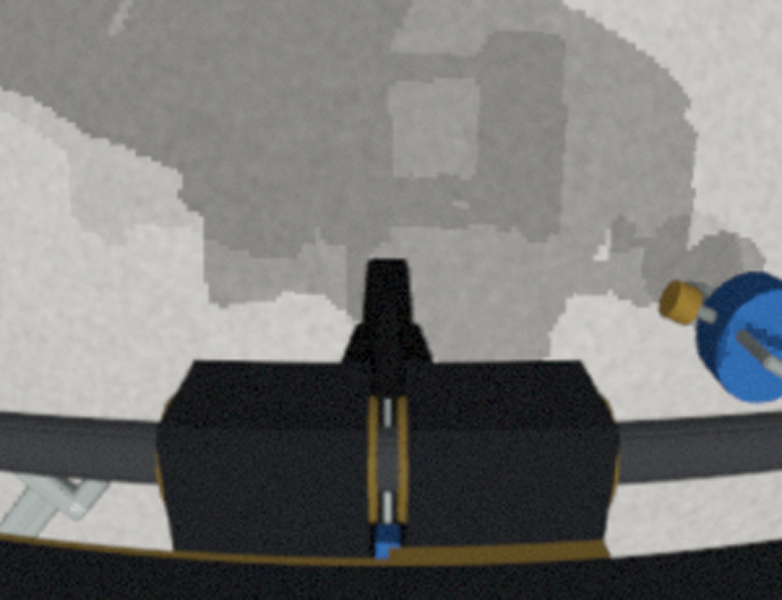

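The picture shows the grip between the fingers or just in front of them; it is ambiguous. I lift a little and read the force.

Emit:
move_arm --commands '[[[0, 0, 0.5], [0, 0, 0], 0], [[0, 0, 0.5], [0, 0, 0], 0], [[0, 0, 0], [0, 0, 0], 0], [[0, 0, 0], [0, 0, 0], 0]]'

```text
t: 5.35
eef_pos: [531.1, -163.0, 72.1]
tcp_rot: [3.141, 0.0, 1.618]
ft_force: [0.4, 1.0, -0.2]
opening: 0.006
grip_force: 0.0
```

```bash
python3 - <<'E'
from h import *
i=camera_info("wrist");im=read_camera("wrist"); s=state(); print(s["opening"],s["grip_force"],s["eef_pos"],s["ft_force"],s["moment"])
a=cv2.cvtColor(im,cv2.COLOR_BGR2GRAY)
for y in range(190,256,3): print(y,a[y,225:275:2])
E
```

```text
0.004024899646402365 0.0 [ 531.03266814 -162.97470938   71.93963742] [-0.81707038  0.06825817 -0.53920093] [-0.09935851  0.10237426 -0.03379224]
190 [156 152 154 153 149 135 137 135 135 134 140 150 149 149 155 159 156 154
 150 155 155 157 156 156 153]
193 [158 155 153 156 149 133 134 132 138 144 150 153 154 150 150 155 146 153
 155 156 156 157 155 155 154]
196 [154 157 162 154 148 136 138 136  97  33  17  22  18  29  36  71 152 152
 154 153 154 154 153 157 159]
199 [153 156 157 157 152 136 140 136  44  17   9   8   2  20  18  37 151 155
 153 149 148 149 154 153 151]
202 [152 154 156 155 150 134 138 130  36  17  15  17  16  12  15  25 130 154
 154 154 148 152 155 154 154]
205 [151 155 155 154 146 137 134 118  25  14  13  17  17  18  19   6 120 156
 154 153 155 154 154 153 156]
208 [152 148 154 154 149 135 133 114  20  24  17  17  16  16  17  18 104 152
 152 151 150 156 153 150 152]
211 [197 168 157 157 151 133 133 111  15  17  19   8  15  18   7  16  96 157
 153 155 154 154 157 151 153]
214 [198 199 198 169 155 136 138  95  16  18  20  20  19  22  16  10  78 153
 157 155 152 154 155 1
[... 573 characters left out ...]
16   5   9  12  14  22  24  11  14  12   3  14
  13 134 192 161 158 156 151]
235 [195 198 198 193  55   4  13  11   8   3  11   7  17  25   7  20  15   9
  13  35 166 201 201 189 179]
238 [158 154 154 115  20  18  25  18  15   7  17  16  21  23   9   9  10   3
  21  16  79 161 163 163 161]
241 [28 27 22 21 26 28 26 22 23 16  2 16 24 18 23 23 25 18 22 24 22 12 24 20
 22]
244 [22 23 21 26 18 22 27 16 25 11 12 21 15 17  6 17 27 16 19 15 34 27 24 16
 17]
247 [21 21 24 26 29 23 31 23 22 14  9 34 32 20 14 19 20 20 18 21 28 18 27 25
 28]
250 [17 24 18 21 22 26 25 23 18 12 21 36 40 24  9 23 26  8 26 18 22 21 18 28
 25]
253 [19 17 30 25 22 22 27 15 23 68 58 33 42 47 69 28 24 25 24 27 25 21 14 19
 19]
```

The fingers are shut on nothing, so my height or y is off. I look from the side with the scene and top cameras in one combined crop.

```bash
python3 - <<'E'
from h import *
im=read_camera("scene"); tp=cv2.imread("pics/scene0.png"); 
i=camera_info("scene")
for P in [(531.5,-163,98),(531.5,-163,58),(531,-163,72)]: print(proj(P,i,0))
u=np.round(proj((531.5,-190,90),i,0)).astype(int); x0,y0=u[0]-50,u[1]-40; print(x0,y0)
f=lambda m:cv2.resize(m[y0:y0+75,x0:x0+100],(800,600),interpolation=cv2.INTER_CUBIC)
A=cv2.resize(f(im),(400,300)); B=cv2.resize(f(tp),(400,300))
A=cv2.resize(im[y0:y0+75,x0:x0+100],(560,420),interpolation=cv2.INTER_CUBIC)
B=cv2.resize(tp[y0+15:y0+65,x0+15:x0+85],(560,400),interpolation=cv2.INTER_CUBIC)[:180*2]
cv2.imwrite("pics/sc.png",np.hstack([cv2.resize(A,(400,300)),cv2.resize(B,(400,300))]) if 0 else cv2.resize(np.vstack([A,B]),(430,600)))
E
```

```text
[201.83025225 226.49806981]
[202.74086797 237.18767315]
[202.41846798 233.36940784]
142 190
```

View pics/sc.png

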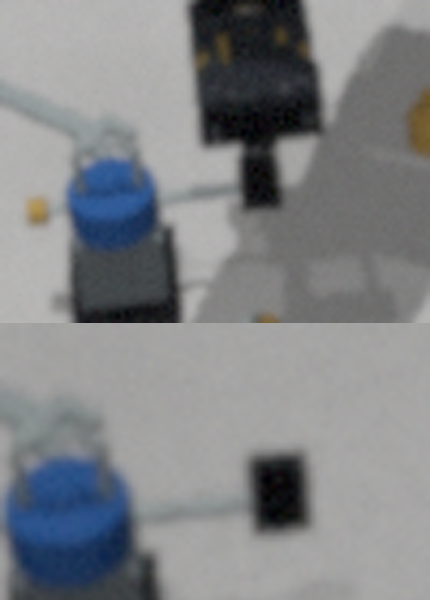

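The evidence says the visible fingertips sit above the top of the grip even though TCP z reads 62: near-edge row 225, finger spacing, nothing between the pads. Straddling deeper is safe either way, because at TCP z = 30 the body would still be above the 98 mm grip top. So I open, go deeper and close.

Emit:
move_arm --commands '[[[0, 0, 1], [0, 0, 0], 1], [[0, 0, 0], [0, 0, 0], 1], [[0, 0, 0], [0, 0, 0], 1], [[0, 0, 0], [0, 0, 0], 1], [[0, 0, 0], [0, 0, 0], 1], [[0, 0, 0], [0, 0, 0], 1], [[0, 0, -2], [0, 0, 0], 1], [[0, 0, -1.6], [0, 0, 0], 1], [[0, 0, -1], [0, 0, 0], 1], [[0, 0, -0.6], [0, 0, 0], 1]]'

```text
t: 6.45
eef_pos: [530.8, -162.9, 29.1]
tcp_rot: [-3.141, -0.0, 1.618]
ft_force: [-0.8, 0.2, -0.3]
opening: 0.791
grip_force: 0.0
```

Emit:
move_arm --commands '[[[0, 0, 0], [0, 0, 0], 0], [[0, 0, 0], [0, 0, 0], 0], [[0, 0, 0], [0, 0, 0], 0], [[0, 0, 0], [0, 0, 0], 0], [[0, 0, 0], [0, 0, 0], 0], [[0, 0, 0], [0, 0, 0], 0], [[0, 0, 0], [0, 0, 0], 0], [[0, 0, 0], [0, 0, 0], 0], [[0, 0, 0], [0, 0, 0], 0], [[0, 0, 0], [0, 0, 0], 0]]'

```text
t: 7.45
eef_pos: [531.0, -163.0, 29.8]
tcp_rot: [-3.142, -0.0, 1.618]
ft_force: [0.2, 0.0, -0.3]
opening: 0.127
grip_force: 30.0
```

Gripped: opening 0.127 is the 12 mm grip, with 30 N. Lift straight up.

Emit:
move_arm --commands '[[[0, 0, 2], [0, 0, 0], 0], [[0, 0, 3.5], [0, 0, 0], 0], [[0, 0, 4.3], [0, 0, 0], 0], [[0, 0, 4.3], [0, 0, 0], 0], [[0, 0, 4.3], [0, 0, 0], 0], [[0, 0, 0], [0, 0, 0], 0], [[0, 0, 0], [0, 0, 0], 0], [[0, 0, 0], [0, 0, 0], 0]]'

```text
t: 8.25
eef_pos: [530.2, -162.6, 212.1]
tcp_rot: [-3.139, -0.001, 1.618]
ft_force: [-0.5, -0.4, -3.6]
opening: 0.124
grip_force: 30.0
```

```bash
python3 - <<'E'
from h import *
s=state(); print(s["eef_pos"],s["tcp_rot"],s["ft_force"],s["moment"],s["opening"])
def blob(im,lo,hi):
    h=cv2.cvtColor(im,cv2.COLOR_BGR2HSV); m=cv2.inRange(h,lo,hi); n,l,st,c=cv2.connectedComponentsWithStats(m); return [(st[k].tolist(),c[k].round(1).tolist()) for k in range(1,n) if st[k,4]>40]
for n in ("scene","top"):
    a=cv2.imread(f"pics/{n}0.png"); b=read_camera(n); cv2.imwrite(f"pics/{n}L.png",b); i=camera_info(n)
    print(n,"before",blob(a,(100,120,50),(125,255,255))); print("after",blob(b,(100,120,50),(125,255,255)))
    ang=np.linspace(0,2*np.pi,60)
    for z,ax in ((60,(535.3,-254.9)),(60+s["eef_pos"][2]-29.8,(535.3,-254.9))):
        P=np.array([(ax[0]+28*np.cos(t),ax[1]+28*np.sin(t),z+h) for t in ang for h in (0,28)])
        q=np.array([proj(p,i,0) for p in P]).astype(np.float32); hull=cv2.convexHull(q); m=cv2.moments(hull); x,y,w,h=cv2.boundingRect(hull)
        print(" model",(x,y,w,h),round(m["m10"]/m["m00"],1),round(m["m01"]/m["m00"],1),m["m00"])
E
```

```text
[ 530.18363784 -162.62179849  212.12707839] [-3.13901870e+00 -1.47024900e-03  1.61785823e+00] [-0.47929359 -0.35598732 -3.63013118] [ 0.20810376  0.09357786 -0.04129564] 0.12384526118515458
scene before [([103, 0, 103, 59, 5500], [155.5, 27.8]), ([158, 227, 20, 21, 299], [167.8, 237.7]), ([408, 240, 11, 10, 82], [412.8, 244.4]), ([193, 268, 14, 15, 138], [200.2, 275.2])]
after [([103, 0, 85, 59, 3701], [140.5, 25.0]), ([149, 174, 22, 20, 326], [159.5, 183.5]), ([408, 240, 11, 10, 82], [412.8, 244.4]), ([193, 269, 15, 14, 141], [200.3, 275.2])]
 model (156, 225, 24, 24) 168.0 237.0 404.67457594838925
 model (147, 171, 25, 24) 159.6 183.1 476.83262005471624
top before [([133, 125, 9, 9, 57], [137.0, 128.8]), ([306, 138, 12, 12, 81], [311.8, 144.2]), ([332, 172, 18, 18, 198], [339.9, 180.5])]
after [([133, 125, 9, 8, 56], [137.0, 128.7])]
 model (329, 170, 21, 20) 339.4 180.1 305.5244529589545
 model (340, 156, 26, 25) 353.2 168.7 445.52465269481763
```

Force −3.6 N shows that it carries the weight, and the image model matches to within 1 px, so it has not sagged. Now a close re-measure of the hook from two low viewpoints.

Emit:
move_arm --commands '[[[-1.5, 3.5, 0], [0, 0, 0], 0], [[-1.5, 4, 0], [0, 0, 0], 0], [[0, 1, 0], [0, 0, 0], 0], [[0, 0, 0], [0, 0, 0], 0], [[0, 0, 0], [0, 0, 0], 0]]'

```text
t: 8.85
eef_pos: [501.4, -78.4, 213.4]
tcp_rot: [-3.141, 0.0, 1.618]
ft_force: [0.5, -0.1, -3.4]
opening: 0.126
grip_force: 30.0
```

```bash
python3 - <<'E'
from h import *
import pickle
i=camera_info("wrist"); im=read_camera("wrist"); cv2.imwrite("pics/w5.png",im); pickle.dump(i,open("w5.pkl","wb")); print(state()["eef_pos"],proj((619,32,287),i,1))
E
```

```text
[501.4001207  -78.75776283 213.41079371] [473.74534473  72.32466699]
```

Emit:
move_arm --commands '[[[-2, 3, 0], [0, 0, 0], 0], [[-2, 3, 0], [0, 0, 0], 0], [[0, 0, 0], [0, 0, 0], 0], [[0, 0, 0], [0, 0, 0], 0]]'

```text
t: 9.3
eef_pos: [461.5, -18.5, 214.0]
tcp_rot: [3.141, 0.0, 1.618]
ft_force: [0.6, -0.2, -2.7]
opening: 0.125
grip_force: 30.0
```

```bash
python3 - <<'E'
from hook import *
import pickle
i=camera_info("wrist"); im=read_camera("wrist"); cv2.imwrite("pics/w6.png",im); pickle.dump(i,open("w6.pkl","wb")); print(state()["eef_pos"],proj((619,32,287),i,1))
rows=[]
for k in (5,6):
    a=cv2.imread(f"pics/w{k}.png"); ii=pickle.load(open(f"w{k}.pkl","rb")); u=np.round(proj((619,32,290),ii,1)).astype(int)
    x0=min(max(u[0]-40,0),512-80); y0=min(max(u[1]-30,0),384-60); print(k,x0,y0)
    c=cv2.resize(a[y0:y0+60,x0:x0+80],(400,300),interpolation=cv2.INTER_CUBIC); d=c.copy()
    q=np.array([proj(P,ii,1) for P in J((619.5,31.6,287.3,.26))]); cv2.polylines(d,[np.round((q-[x0,y0]+.5)*5).astype(int)],False,(0,0,255),1)
    rows.append(np.hstack([c,d]))
cv2.imwrite("pics/m56.png",np.vstack(rows))
E
```

```text
[461.75960274 -18.85151031 213.91117684] [504.32740577 182.39858271]
5 432 42
6 432 154
```

View pics/m56.png

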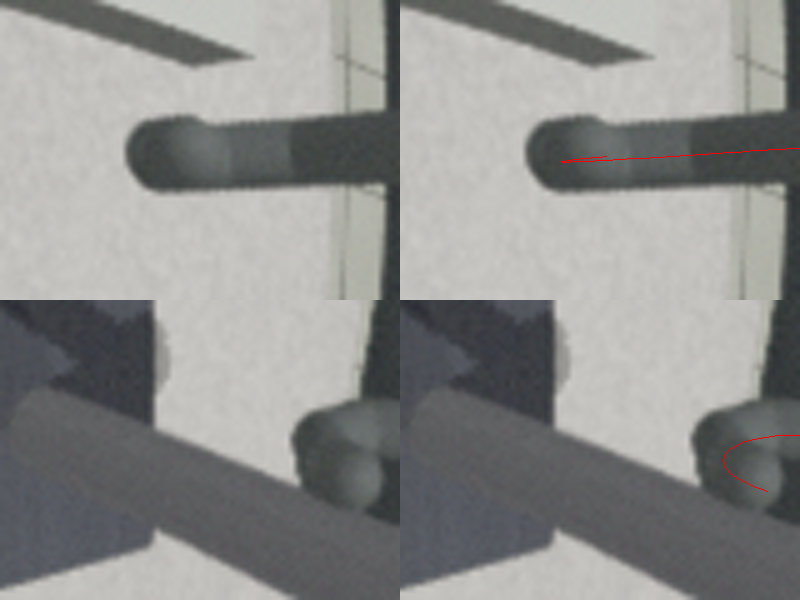

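View 5 shows the bend at crop (163,154) and the tip cap at (198,152). View 6 shows the cap at (352,482), with the bend at (333,445). The earlier model overlays within about 2 px, so I refit with all four views.

```bash
python3 - <<'E'
from hook import *
import pickle
from scipy.optimize import least_squares
I=[pickle.load(open(f"w{k}.pkl","rb")) for k in (1,2,5,6)]
C=[np.array([(205,163),(195,140),(215,125),(250,124),(290,130),(350,150),(385,163)])/5+[416,141],
 np.array([(187,146),(230,145),(290,138),(350,131)])/5+[370,44],
 np.array([(198,152),(163,154),(250,155),(290,153),(350,150)])/5+[432,42],
 np.array([(352,182),(333,148),(355,138),(378,136)])/5+[432,154]]
C=[c-.4 for c in C]
def f(p,sel):
    r=[]
    for n in sel:
        c,i=C[n],I[n]; q=np.array([proj(P,i,1) for P in J(p)])
        r+=[np.min(np.hypot(*(q-k).T)) for k in c]; r.append(q[:,0].min()-c[:,0].min())
        if n!=1: r+=list((q[0]-c[0])*.7)
    return np.r_[r,(p[3]-.25)/.04]
for sel in ((0,1,2,3),(2,3),(0,2),(1,3)):
    s=least_squares(f,[617,32,289,.25],args=(sel,),x_scale=[1,1,1,.05],diff_step=1e-4); print(sel,np.round(s.x,2),round(s.cost,2))
E
```

```text
(0, 1, 2, 3) [6.1914e+02 3.1850e+01 2.8760e+02 2.5000e-01] 9.68
(2, 3) [6.1912e+02 3.1800e+01 2.8781e+02 2.4000e-01] 5.97
(0, 2) [6.1941e+02 3.1890e+01 2.8704e+02 2.5000e-01] 3.95
(1, 3) [6.1893e+02 3.1870e+01 2.8809e+02 2.4000e-01] 4.88
```

Emit:
move_arm --commands '[[[0, 4.2, 0.2], [0, 0, 3.9], 0], [[0, 4.2, 0], [0, 0, 3.9], 0], [[0, 4.1, 0], [0, 0, 3.8], 0], [[2.6, 0, 0], [0, 0, 0], 0], [[2.6, 0, 0], [0, 0, 0], 0], [[2.4, 0, 0], [0, 0, 0], 0], [[0, 0, 0], [0, 0, 0], 0], [[0, 0, 0], [0, 0, 0], 0]]'

```text
t: 10.15
eef_pos: [537.4, 106.1, 215.0]
tcp_rot: [-3.14, -0.0, 1.819]
ft_force: [-0.4, 0.6, -2.7]
opening: 0.125
grip_force: 30.0
```

```bash
cat > chk.py <<'E'
from h import *
s=state(); print(s["t"],s["eef_pos"],s["tcp_rot"],s["ft_force"],s["opening"])
w=s["tcp_rot"][2]-np.pi/2; p=s["eef_pos"]; ax=p[:2]+92*np.array([np.sin(w),-np.cos(w)]); u=p[2]+30.2
eye=np.array([*ax,u+65]); d=eye-[619.1,31.9,287.6]; c,q=np.cos(.25),np.sin(.25)
print("eye rel hook gauge frame",np.round([c*d[0]+q*d[1],-q*d[0]+c*d[1],d[2]],1),"yaw err",w-.25)
for n in ("scene","top"):
    b=read_camera(n); i=camera_info(n); h=cv2.cvtColor(b,cv2.COLOR_BGR2HSV); m=cv2.inRange(h,(100,120,50),(125,255,255)); n_,l,st,ce=cv2.connectedComponentsWithStats(m)
    P=np.array([(ax[0]+28*np.cos(t),ax[1]+28*np.sin(t),u+hh) for t in np.linspace(0,6.28,60) for hh in (0,28)])
    hull=cv2.convexHull(np.array([proj(k,i,0) for k in P]).astype(np.float32)); mo=cv2.moments(hull)
    print(n,"model",cv2.boundingRect(hull),round(mo["m10"]/mo["m00"],1),round(mo["m01"]/mo["m00"],1),[(st[k].tolist(),ce[k].round(1).tolist()) for k in range(1,n_) if st[k,4]>60])
E
python3 chk.py
```

```text
10.15 [537.42517308 106.0948295  215.04286546] [-3.14035122e+00 -1.69867313e-04  1.81912843e+00] [-0.39825302  0.60636074 -2.73424024] 0.12452223840361547
eye rel hook gauge frame [-60.9   0.1  22.6] yaw err -0.0016678942711856326
scene model (260, 168, 25, 24) 272.2 180.1 [([103, 0, 103, 59, 5531], [155.6, 27.9]), ([408, 240, 11, 10, 84], [412.7, 244.5]), ([193, 268, 14, 15, 134], [200.3, 275.2])]
top model (235, 147, 23, 25) 246.8 159.6 [([307, 139, 11, 11, 75], [311.9, 144.3]), ([237, 150, 21, 21, 271], [247.2, 160.4])]
```

Emit:
move_arm --commands '[[[1.3, 0.33, 0.1], [0, 0, 0], 0], [[1.3, 0.33, 0.1], [0, 0, 0], 0], [[0.97, 0.25, 0.1], [0, 0, 0], 0], [[0.6, 0.15, 0], [0, 0, 0], 0], [[0.4, 0.1, 0], [0, 0, 0], 0], [[0.4, 0.1, 0], [0, 0, 0], 0], [[0, 0, 0], [0, 0, 0], 0]]'

```text
t: 10.95
eef_pos: [586.9, 119.6, 218.7]
tcp_rot: [-3.142, -0.0, 1.82]
ft_force: [-0.3, -0.1, -3.0]
opening: 0.123
grip_force: 30.0
```

Emit:
move_arm --commands '[[[0.4, 0.1, 0], [0, 0, 0], 0], [[0.4, 0.1, 0], [0, 0, 0], 0], [[0.13, 0.15, 0], [0, 0, 0], 0], [[0, 0, 0], [0, 0, 0], 0], [[0, 0, 0], [0, 0, 0], 0]]'

```text
t: 11.45
eef_pos: [595.9, 123.1, 218.8]
tcp_rot: [-3.142, 0.0, 1.821]
ft_force: [-0.4, 0.1, -3.4]
opening: 0.123
grip_force: 30.0
```

```bash
python3 chk.py
```

```text
11.45 [595.94903149 123.14700311 218.82473134] [-3.14152772e+00  7.00006208e-06  1.82053381e+00] [-0.35754079  0.06219146 -3.3813232 ] 0.12258201809239087
eye rel hook gauge frame [ 0.1  2.1 26.4] yaw err -0.00026251458088855095
scene model (271, 181, 26, 25) 283.8 193.3 [([103, 0, 103, 59, 5544], [155.5, 27.9]), ([283, 188, 12, 17, 136], [289.1, 196.4]), ([408, 240, 11, 10, 82], [412.8, 244.4]), ([193, 268, 14, 15, 137], [200.3, 275.2])]
top model (228, 125, 24, 25) 240.2 137.2 [([232, 134, 19, 14, 143], [241.9, 141.4]), ([307, 139, 11, 11, 75], [311.9, 144.3])]
```

Emit:
move_arm --commands '[[[0, -0.2, -0.6], [0, 0, 0], 0], [[0, 0, -0.6], [0, 0, 0], 0], [[0, 0, -0.5], [0, 0, 0], 0], [[0, 0, 0], [0, 0, 0], 0]]'

```text
t: 11.95
eef_pos: [595.6, 121.0, 200.8]
tcp_rot: [-3.14, -0.0, 1.82]
ft_force: [1.2, -0.3, -3.0]
opening: 0.121
grip_force: 30.0
```

Emit:
move_arm --commands '[[[0, 0, -0.2], [0, 0, 0], 0], [[0, 0, -0.1], [0, 0, 0], 0], [[0, 0, -0.1], [0, 0, 0], 0], [[0, 0, 0], [0, 0, 0], 0]]'

```text
t: 12.35
eef_pos: [596.0, 121.1, 197.8]
tcp_rot: [3.141, 0.0, 1.82]
ft_force: [0.5, -0.0, -2.6]
opening: 0.123
grip_force: 30.0
```

Emit:
move_arm --commands '[[[0, 0, -0.1], [0, 0, 0], 0], [[0, 0, -0.05], [0, 0, 0], 0], [[0, 0, -0.05], [0, 0, 0], 0], [[0, 0, -0.05], [0, 0, 0], 0], [[0, 0, 0], [0, 0, 0], 0]]'

```text
t: 12.85
eef_pos: [596.0, 121.1, 195.3]
tcp_rot: [3.142, 0.0, 1.82]
ft_force: [0.4, -0.1, -2.7]
opening: 0.122
grip_force: 30.0
```

Emit:
move_arm --commands '[[[0, 0, -0.05], [0, 0, 0], 0], [[0, 0, -0.05], [0, 0, 0], 0], [[0, 0, 0], [0, 0, 0], 0]]'

```text
t: 13.15
eef_pos: [596.0, 121.1, 194.3]
tcp_rot: [3.142, -0.0, 1.82]
ft_force: [-0.4, -0.0, -3.1]
opening: 0.126
grip_force: 30.0
```

Emit:
move_arm --commands '[[[0, 0, -0.05], [0, 0, 0], 0], [[0, 0, -0.05], [0, 0, 0], 0], [[0, 0, -0.05], [0, 0, 0], 0], [[0, 0, 0], [0, 0, 0], 0]]'

```text
t: 13.55
eef_pos: [596.2, 121.0, 193.1]
tcp_rot: [3.141, 0.0, 1.82]
ft_force: [-1.4, 0.2, 0.2]
opening: 0.123
grip_force: 30.0
```

Emit:
move_arm --commands '[[[0, 0, -0.05], [0, 0, 0], 0], [[0, 0, -0.05], [0, 0, 0], 0], [[0, 0, 0], [0, 0, 0], 0]]'

```text
t: 13.85
eef_pos: [596.2, 121.0, 192.1]
tcp_rot: [3.141, 0.0, 1.821]
ft_force: [-0.1, -0.6, 2.2]
opening: 0.125
grip_force: 30.0
```

Contact: the hook is now taking the weight, 5 N at this moment. I ease up 0.6 mm to zero net force, then open and withdraw along +y.

Emit:
move_arm --commands '[[[0, 0, 0.06], [0, 0, 0], 0], [[0, 0, 0], [0, 0, 0], 0], [[0, 0, 0], [0, 0, 0], 0]]'

```text
t: 14.15
eef_pos: [596.1, 121.1, 192.5]
tcp_rot: [3.141, 0.0, 1.82]
ft_force: [0.2, -0.8, 2.0]
opening: 0.126
grip_force: 30.0
```

Emit:
move_arm --commands '[[[0, 0, 0], [0, 0, 0], 0.3], [[0, 0, 0], [0, 0, 0], 0.3], [[0, 0, 0], [0, 0, 0], 0.5], [[0, 0, 0], [0, 0, 0], 0.5], [[0, 0, 0], [0, 0, 0], 0.5], [[0, 0, 0], [0, 0, 0], 0.5]]'

```text
t: 14.75
eef_pos: [596.0, 121.1, 192.4]
tcp_rot: [3.142, 0.0, 1.82]
ft_force: [0.4, 0.5, 0.8]
opening: 0.493
grip_force: 0.0
```

Emit:
move_arm --commands '[[[-0.25, 0.97, 0], [0, 0, 0], 0.5], [[-0.5, 1.94, 0], [0, 0, 0], 0.5], [[-0.75, 2.9, 0], [0, 0, 0], 0.5], [[-1, 3.9, 0], [0, 0, 0], 1], [[0, 0, 0], [0, 0, 0], 1], [[0, 0, 0], [0, 0, 0], 1]]'

```text
t: 15.35
eef_pos: [570.6, 219.2, 192.4]
tcp_rot: [3.142, 0.0, 1.822]
ft_force: [0.5, -0.3, -0.6]
opening: 0.698
grip_force: 0.0
```

```bash
cat > bl.py <<'E'
from h import *
def look(ax,u,tag):
  s=state(); print(s["t"],s["eef_pos"],s["tcp_rot"],s["ft_force"],s["opening"])
  for n in ("scene","top"):
    b=read_camera(n); cv2.imwrite(f"pics/{n}_{tag}.png",b); i=camera_info(n); h=cv2.cvtColor(b,cv2.COLOR_BGR2HSV); 
    for nm,lo,hi in (("blue",(100,120,50),(125,255,255)),("orange",(4,150,90),(14,255,255))):
        m=cv2.inRange(h,lo,hi); n_,l,st,ce=cv2.connectedComponentsWithStats(m); print(n,nm,[(st[k].tolist(),ce[k].round(1).tolist()) for k in range(1,n_) if 40<st[k,4]<1000])
    P=np.array([(ax[0]+28*np.cos(t),ax[1]+28*np.sin(t),u+hh) for t in np.linspace(0,6.28,60) for hh in (0,28)])
    hull=cv2.convexHull(np.array([proj(k,i,0) for k in P]).astype(np.float32)); mo=cv2.moments(hull); print(" model blue",cv2.boundingRect(hull))
E
python3 -c "
from bl import *
look((619,32),222.6,'a')"
```

```text
15.35 [570.59916914 219.23415921 192.43925835] [3.14151494e+00 1.11630937e-04 1.82242539e+00] [ 0.48416365 -0.27922277 -0.57152206] 0.6975041316632278
scene blue [([282, 192, 12, 21, 157], [287.5, 203.5]), ([408, 240, 11, 10, 84], [412.7, 244.5]), ([193, 268, 14, 15, 138], [200.2, 275.3])]
scene orange [([328, 225, 16, 16, 169], [334.8, 232.8])]
 model blue (270, 190, 25, 25)
top blue [([234, 135, 18, 15, 123], [243.8, 144.2]), ([307, 139, 11, 11, 76], [311.9, 144.3])]
top orange [([181, 183, 15, 15, 115], [189.0, 190.1])]
 model blue (230, 128, 23, 24)
```

Blue hangs where the model says. Now to orange: above its grip at (423,202), yaw +0.18.

Emit:
move_arm --commands '[[[-2, 0, 0], [0, 0, 8.5], 1], [[-2, 0, 0], [0, 0, 8.5], 1], [[-2, 0, 0], [0, 0, 8.5], 1], [[-2, 0, 0], [0, 0, 8.5], 1], [[-2, 0, 0], [0, 0, 8.5], 1], [[-1.5, -0.5, 0], [0, 0, 8.5], 1], [[-1.3, -0.5, 0], [0, 0, 8.5], 1], [[-1, -0.4, 0], [0, 0, 8.5], 1], [[-0.6, -0.3, 0], [0, 0, 8.5], 1], [[-0.34, 0, 0], [0, 0, 8.5], 1]]'

```text
t: 16.45
eef_pos: [423.5, 200.1, 192.7]
tcp_rot: [3.142, 0.0, -2.975]
ft_force: [0.4, -0.2, 0.3]
opening: 0.996
grip_force: 0.0
```

Emit:
move_arm --commands '[[[0, 0, -3], [0, 0, 1], 1], [[0, 0, -3], [0, 0, 0], 1], [[0, 0, -2], [0, 0, 0], 1], [[0, 0, 0], [0, 0, 0], 1], [[0, 0, 0], [0, 0, 0], 1]]'

```text
t: 16.95
eef_pos: [424.1, 200.7, 112.9]
tcp_rot: [3.142, -0.0, -2.963]
ft_force: [0.0, -0.9, 0.2]
opening: 0.997
grip_force: 0.0
```

```bash
python3 - <<'E'
from h import *
i=camera_info("wrist"); im=read_camera("wrist"); cv2.imwrite("pics/w7.png",im); s=state(); print(s["t"],s["eef_pos"],s["tcp_rot"],s["joints"])
c,q=np.cos(.181),np.sin(.181); g=np.array([423.2,202.4])
for dx,z in ((-13,56),(13,56),(13,9),(-13,9)): print(dx,z,proj((g[0]+c*dx,g[1]+q*dx,z),i,1).round(1))
print("disc",proj((513.7,219,28),i,1).round(1))
h=cv2.cvtColor(im,cv2.COLOR_BGR2HSV); m=cv2.inRange(h,(4,150,90),(14,255,255)); n,l,st,ce=cv2.connectedComponentsWithStats(m); print([(st[k].tolist(),ce[k].round(1)) for k in range(1,n) if st[k,4]>40])
a=im.max(2); u=proj((*g,56),i,1).round().astype(int)
for y in range(u[1]-40,u[1]+60,4): print(y,"".join("#" if k<50 else "." for k in a[y,u[0]-50:u[0]+50]))
E
```

```text
17.0 [424.3197819  200.96189063 113.37439823] [ 3.14137296e+00  1.11690416e-03 -2.96256726e+00] [ 3.01432927e-01  3.62877749e-01  2.00551648e+00  1.17070948e-04
  7.72063058e-01 -1.44847274e+00]
-13 56 [250.9 179.9]
13 56 [250.9 207. ]
13 9 [250.6 193.4]
-13 9 [250.6 169.9]
disc [250.7 266. ]
[([232, 239, 40, 22, 285], array([251.4, 246.7])), ([231, 254, 42, 10, 107], array([254.1, 260.7]))]
154 ....................................................................................................
158 ....................................................................................................
162 ....................................................................................................
166 ....................................................................................................
170 ....................................................................................................
174 .................................................##########.........................................
178 .................................................###########...........
[... 1219 characters left out ...]
......................................................................
230 ....................................................................................................
234 ....................................................................................................
238 ....................................................................................................
242 ....................................................................................................
246 ....................................................................................................
250 ....................................................................................................
```

The grip appears about 4 px to +y of the prediction, so I correct +5 mm in y and descend in stages.

Emit:
move_arm --commands '[[[0, 0.5, -3], [0, 0, -0.5], 1], [[0, 0, -3.5], [0, 0, 0], 1], [[0, 0, -3], [0, 0, 0], 1], [[0, 0, -1.5], [0, 0, 0], 1], [[0, 0, 0], [0, 0, 0], 1], [[0, 0, 0], [0, 0, 0], 1]]'

```text
t: 17.6
eef_pos: [424.4, 206.3, 3.5]
tcp_rot: [3.141, 0.001, -2.971]
ft_force: [0.3, -1.1, 0.1]
opening: 0.998
grip_force: 0.0
```

Emit:
move_arm --commands '[[[0, 0, -0.5], [0, 0, 0], 1], [[0, 0, -0.5], [0, 0, 0], 1], [[0, 0, -0.4], [0, 0, 0], 1], [[0, 0, 0], [0, 0, 0], 1], [[0, 0, 0], [0, 0, 0], 1]]'

```text
t: 18.1
eef_pos: [423.6, 206.2, -11.6]
tcp_rot: [3.142, -0.0, -2.97]
ft_force: [0.7, 0.1, -0.3]
opening: 1.0
grip_force: 0.0
```

TCP −11.6 with no contact force confirms that the tips are above the reported TCP. Close.

Emit:
move_arm --commands '[[[0, 0, 0], [0, 0, 0], 0], [[0, 0, 0], [0, 0, 0], 0], [[0, 0, 0], [0, 0, 0], 0], [[0, 0, 0], [0, 0, 0], 0], [[0, 0, 0], [0, 0, 0], 0], [[0, 0, 0], [0, 0, 0], 0], [[0, 0, 0], [0, 0, 0], 0], [[0, 0, 0], [0, 0, 0], 0], [[0, 0, 0], [0, 0, 0], 0], [[0, 0, 0], [0, 0, 0], 0]]'

```text
t: 19.1
eef_pos: [423.6, 206.2, -11.5]
tcp_rot: [3.142, -0.0, -2.971]
ft_force: [0.2, -0.6, -0.1]
opening: 0.217
grip_force: 0.0
```

Emit:
move_arm --commands '[[[0, 0, 0], [0, 0, 0], 0], [[0, 0, 0], [0, 0, 0], 0], [[0, 0, 0], [0, 0, 0], 0]]'

```text
t: 19.4
eef_pos: [423.6, 206.2, -11.5]
tcp_rot: [3.142, -0.0, -2.97]
ft_force: [0.4, -0.2, 0.3]
opening: 0.125
grip_force: 30.0
```

Gripped. Lift, carry to the pre-insertion pose in front of the loop, then check with the cameras.

Emit:
move_arm --commands '[[[0, 0, 2], [0, 0, 0], 0], [[0, 0, 4], [0, 0, 0], 0], [[0, 0, 4], [0, 0, 0], 0], [[0, 0, 3.8], [0, 0, 0], 0], [[0, -4.2, 0], [0, 0, 0.9], 0], [[0, -4.2, 0], [0, 0, 0.9], 0], [[1, -4.2, 0], [0, 0, 0.9], 0], [[2, -4.2, 0], [0, 0, 0.9], 0], [[2.7, -4.15, 0], [0, 0, 0.9], 0], [[0, 0, 0], [0, 0, 0], 0]]'

```text
t: 20.4
eef_pos: [483.2, -7.5, 126.3]
tcp_rot: [-3.141, 0.001, -2.896]
ft_force: [-0.7, 2.4, -2.6]
opening: 0.124
grip_force: 30.0
```

```bash
cat > oc.py <<'E'
from h import *
def go(tag):
  s=state(); p=s["eef_pos"]; w=s["tcp_rot"][2]+np.pi; w=(w+np.pi)%(2*np.pi)-np.pi
  ax=p[:2]+92.7*np.array([np.cos(w),np.sin(w)]); u=p[2]+11.5; print(s["t"],p.round(1),"w",round(w,4),"ft",s["ft_force"].round(2),"op",round(s["opening"],3),"axis",ax.round(1),u)
  d=ax-[618.9,32.0]; c,q=np.cos(.25),np.sin(.25); print("seat rel loop, gauge frame",np.round([c*d[0]+q*d[1],-q*d[0]+c*d[1],u+70-174],1))
  for n in ("scene","top"):
    b=read_camera(n); cv2.imwrite(f"pics/{n}_{tag}.png",b); i=camera_info(n); h=cv2.cvtColor(b,cv2.COLOR_BGR2HSV)
    for nm,lo,hi,A,r,z in (("blue",(100,120,50),(125,255,255),(618.9,32),28,223),("orange",(4,150,90),(14,255,255),ax,25,u)):
        m=cv2.inRange(h,lo,hi); n_,l,st,ce=cv2.connectedComponentsWithStats(m)
        P=np.array([(A[0]+r*np.cos(t),A[1]+r*np.sin(t),z+hh) for t in np.linspace(0,6.28,60) for hh in (0,28)])
        H=cv2.convexHull(np.array([proj(k,i,0) for k in P]).astype(np.float32)); M=cv2.moments(H); print(n,nm,[(st[k].tolist(),ce[k].round(1).tolist()) for k in range(1,n_) if 40<st[k,4]<1000]," model",cv2.boundingRect(H),round(M["m10"]/M["m00"],1),round(M["m01"]/M["m00"],1))
E
python3 -c "
from oc import *
go('o1')"
```

```text
20.4 [483.2  -7.5 126.3] w 0.2459 ft [-0.73  2.43 -2.61] op 0.124 axis [573.1  15.1] 137.79050635461792
seat rel loop, gauge frame [-48.6  -5.   33.8]
scene blue [([282, 192, 12, 22, 158], [287.6, 203.8]), ([408, 240, 11, 10, 83], [412.8, 244.4]), ([193, 268, 14, 15, 137], [200.2, 275.2])]  model (270, 189, 25, 26) 282.3 202.0
scene orange [([262, 211, 5, 13, 49], [263.7, 216.5])]  model (260, 205, 21, 23) 270.8 216.4
top blue [([133, 125, 9, 9, 57], [137.0, 128.8]), ([234, 135, 18, 15, 142], [243.6, 143.8]), ([306, 139, 12, 11, 79], [311.8, 144.3])]  model (230, 128, 23, 24) 241.6 139.8
top orange []  model (240, 153, 19, 20) 249.5 163.2
```

Emit:
move_arm --commands '[[[0, 0, 0], [0, 0, 0.2], 0], [[0, 0, 0], [0, 0, 0], 0], [[0, 0, 0], [0, 0, 0], 0]]'

```text
t: 20.8
eef_pos: [480.3, -2.5, 126.5]
tcp_rot: [3.141, -0.0, -2.887]
ft_force: [-1.1, 0.3, -2.5]
opening: 0.125
grip_force: 30.0
```

```bash
python3 - <<'E'
from h import *
i=camera_info("wrist"); im=read_camera("wrist"); cv2.imwrite("pics/w8.png",im); s=state(); p=s["eef_pos"]; w=s["tcp_rot"][2]+np.pi
print(p,w,s["ft_force"]); ax=p[:2]+92.7*np.array([np.cos(w),np.sin(w)]); u=p[2]+11.5
P=np.array([(ax[0]+25*np.cos(t),ax[1]+25*np.sin(t),u+hh) for t in np.linspace(0,6.28,60) for hh in (0,28)])
H=cv2.convexHull(np.array([proj(k,i,1) for k in P]).astype(np.float32)); print("model",cv2.boundingRect(H))
h=cv2.cvtColor(im,cv2.COLOR_BGR2HSV)
for lo,hi in (((4,150,90),(14,255,255)),((100,120,50),(125,255,255))):
    m=cv2.inRange(h,lo,hi); n,l,st,ce=cv2.connectedComponentsWithStats(m); print([(st[k].tolist(),ce[k].round(1).tolist()) for k in range(1,n) if st[k,4]>15])
print("blue disc model",proj((618.9,32,250),i,1),"loop",proj((618.9,32,174),i,1),"bluegrip",proj((596.1,121.1,261),i,1))
E
```

```text
[480.37986703  -2.56407579 126.57217828] 0.2544287887968424 [-0.29227833 -1.30153751 -2.42995764]
model (216, 299, 66, 68)
[([233, 300, 15, 14, 113], [238.4, 307.2]), ([250, 300, 15, 14, 114], [258.2, 307.1])]
[([70, 277, 28, 24, 410], [84.1, 287.7])]
blue disc model [246.60354251 470.05922787] loop [246.98384491 391.00136659] bluegrip [379.47812259 467.69578217]
```

Orange is symmetric about column 249, equal to the model, so lateral alignment is good. Seat relative to loop is (−50, +1, +34) mm. Insert the leg through the loop.

Emit:
move_arm --commands '[[[0.9, 0.2, 0], [0, 0, 0], 0], [[0.9, 0.2, 0], [0, 0, 0], 0], [[0.9, 0.2, 0], [0, 0, 0], 0], [[0.4, 0.1, 0], [0, 0, 0], 0], [[0, 0, 0], [0, 0, 0], 0]]'

```text
t: 21.35
eef_pos: [512.2, 3.9, 126.2]
tcp_rot: [3.141, -0.0, -2.888]
ft_force: [-0.1, -0.9, -2.8]
opening: 0.127
grip_force: 30.0
```

Emit:
move_arm --commands '[[[0.3, 0.07, 0], [0, 0, 0], 0], [[0.3, 0.07, 0], [0, 0, 0], 0], [[0.3, 0.07, 0], [0, 0, 0], 0], [[0.3, 0.07, 0], [0, 0, 0], 0], [[0.28, 0.07, 0], [0, 0, 0], 0], [[0, 0, 0], [0, 0, 0], 0], [[0, 0, 0], [0, 0, 0], 0]]'

```text
t: 22.05
eef_pos: [526.3, 7.2, 126.4]
tcp_rot: [3.141, -0.0, -2.888]
ft_force: [-0.5, -0.8, -2.3]
opening: 0.123
grip_force: 30.0
```

```bash
python3 -c "
from oc import *
go('o2')"
```

```text
22.05 [526.3   7.2 126.4] w 0.2532 ft [-0.52 -0.76 -2.28] op 0.123 axis [616.1  30.4] 137.8950189478998
seat rel loop, gauge frame [-3.1 -0.8 33.9]
scene blue [([282, 192, 12, 22, 163], [287.7, 203.9]), ([408, 240, 11, 10, 83], [412.8, 244.4]), ([193, 268, 14, 15, 137], [200.3, 275.2])]  model (270, 189, 25, 26) 282.3 202.0
scene orange [([281, 222, 8, 16, 86], [284.5, 228.7])]  model (269, 216, 22, 23) 279.7 227.4
top blue [([133, 125, 9, 9, 57], [137.0, 128.8]), ([306, 139, 12, 11, 80], [311.8, 144.3])]  model (230, 128, 23, 24) 241.6 139.8
top orange []  model (235, 139, 19, 20) 244.3 148.6
```

Alignment is good and blue has not moved. Draw down, watching the force.

Emit:
move_arm --commands '[[[0, 0, -0.2], [0, 0, 0], 0], [[0, 0, -0.2], [0, 0, 0], 0], [[0, 0, -0.2], [0, 0, 0], 0], [[0, 0, 0], [0, 0, 0], 0]]'

```text
t: 22.55
eef_pos: [526.2, 7.2, 120.1]
tcp_rot: [3.141, -0.001, -2.888]
ft_force: [-0.5, -0.1, -2.4]
opening: 0.123
grip_force: 30.0
```

Emit:
move_arm --commands '[[[0, 0, -0.1], [0, 0, 0], 0], [[0, 0, -0.1], [0, 0, 0], 0], [[0, 0, 0], [0, 0, 0], 0]]'

```text
t: 22.85
eef_pos: [526.4, 7.2, 118.4]
tcp_rot: [3.141, -0.0, -2.888]
ft_force: [-0.5, 0.3, -2.2]
opening: 0.121
grip_force: 30.0
```

Emit:
move_arm --commands '[[[0, 0, -0.1], [0, 0, 0], 0], [[0, 0, -0.1], [0, 0, 0], 0], [[0, 0, 0], [0, 0, 0], 0]]'

```text
t: 23.15
eef_pos: [526.3, 7.2, 116.3]
tcp_rot: [3.141, -0.0, -2.888]
ft_force: [-0.0, 0.1, -3.5]
opening: 0.12
grip_force: 30.0
```

Emit:
move_arm --commands '[[[0, 0, -0.1], [0, 0, 0], 0], [[0, 0, -0.1], [0, 0, 0], 0], [[0, 0, 0], [0, 0, 0], 0]]'

```text
t: 23.45
eef_pos: [526.4, 7.2, 114.3]
tcp_rot: [3.141, -0.0, -2.888]
ft_force: [0.4, 0.8, -2.8]
opening: 0.124
grip_force: 30.0
```

Emit:
move_arm --commands '[[[0, 0, -0.1], [0, 0, 0], 0], [[0, 0, -0.1], [0, 0, 0], 0], [[0, 0, 0], [0, 0, 0], 0]]'

```text
t: 23.75
eef_pos: [526.6, 7.2, 112.6]
tcp_rot: [-3.142, 0.001, -2.889]
ft_force: [-0.6, 0.0, -1.2]
opening: 0.125
grip_force: 30.0
```

Emit:
move_arm --commands '[[[0, 0, -0.1], [0, 0, 0], 0], [[0, 0, -0.1], [0, 0, 0], 0], [[0, 0, 0], [0, 0, 0], 0]]'

```text
t: 24.05
eef_pos: [526.4, 7.2, 110.4]
tcp_rot: [3.142, -0.0, -2.888]
ft_force: [0.4, 0.1, -0.7]
opening: 0.125
grip_force: 30.0
```

Emit:
move_arm --commands '[[[0, 0, -0.1], [0, 0, 0], 0], [[0, 0, -0.1], [0, 0, 0], 0], [[0, 0, 0], [0, 0, 0], 0]]'

```text
t: 24.35
eef_pos: [526.4, 7.2, 108.3]
tcp_rot: [3.141, -0.0, -2.888]
ft_force: [0.5, 0.8, 0.7]
opening: 0.126
grip_force: 30.0
```

Emit:
move_arm --commands '[[[0, 0, -0.1], [0, 0, 0], 0], [[0, 0, -0.1], [0, 0, 0], 0], [[0, 0, 0], [0, 0, 0], 0]]'

```text
t: 24.65
eef_pos: [526.3, 7.2, 106.3]
tcp_rot: [3.141, -0.0, -2.888]
ft_force: [-0.0, -0.2, -0.2]
opening: 0.124
grip_force: 30.0
```

Emit:
move_arm --commands '[[[0, 0, -0.1], [0, 0, 0], 0], [[0, 0, -0.1], [0, 0, 0], 0], [[0, 0, 0], [0, 0, 0], 0]]'

```text
t: 24.95
eef_pos: [526.3, 7.2, 104.3]
tcp_rot: [3.141, -0.0, -2.888]
ft_force: [-0.2, -0.0, 0.3]
opening: 0.126
grip_force: 30.0
```

The force has levelled off at about 6 N in all, which fits the drawbar sliding through its slack. Continue.

Emit:
move_arm --commands '[[[0, 0, -0.1], [0, 0, 0], 0], [[0, 0, -0.1], [0, 0, 0], 0], [[0, 0, 0], [0, 0, 0], 0]]'

```text
t: 25.25
eef_pos: [526.3, 7.2, 102.3]
tcp_rot: [3.141, -0.0, -2.888]
ft_force: [-0.3, -0.4, 0.0]
opening: 0.12
grip_force: 30.0
```

Emit:
move_arm --commands '[[[0, 0, -0.1], [0, 0, 0], 0], [[0, 0, -0.1], [0, 0, 0], 0], [[0, 0, 0], [0, 0, 0], 0]]'

```text
t: 25.55
eef_pos: [526.4, 7.2, 100.4]
tcp_rot: [3.142, 0.0, -2.889]
ft_force: [-0.7, -0.9, 1.1]
opening: 0.124
grip_force: 30.0
```

Emit:
move_arm --commands '[[[0, 0, -0.1], [0, 0, 0], 0], [[0, 0, -0.1], [0, 0, 0], 0], [[0, 0, 0], [0, 0, 0], 0]]'

```text
t: 25.85
eef_pos: [526.4, 7.2, 98.4]
tcp_rot: [3.141, -0.0, -2.888]
ft_force: [0.2, 1.0, 1.4]
opening: 0.122
grip_force: 30.0
```

Emit:
move_arm --commands '[[[0, 0, -0.1], [0, 0, 0], 0], [[0, 0, -0.1], [0, 0, 0], 0], [[0, 0, 0], [0, 0, 0], 0]]'

```text
t: 26.15
eef_pos: [526.2, 7.2, 96.3]
tcp_rot: [3.141, -0.0, -2.888]
ft_force: [0.3, 0.5, 1.5]
opening: 0.123
grip_force: 30.0
```

Emit:
move_arm --commands '[[[0, 0, -0.1], [0, 0, 0], 0], [[0, 0, -0.05], [0, 0, 0], 0], [[0, 0, 0], [0, 0, 0], 0]]'

```text
t: 26.45
eef_pos: [526.4, 7.2, 94.9]
tcp_rot: [3.141, -0.0, -2.888]
ft_force: [0.3, 0.5, 0.6]
opening: 0.123
grip_force: 30.0
```

Emit:
move_arm --commands '[[[0, 0, -0.1], [0, 0, 0], 0], [[0, 0, -0.05], [0, 0, 0], 0], [[0, 0, 0], [0, 0, 0], 0]]'

```text
t: 26.75
eef_pos: [526.4, 7.2, 93.3]
tcp_rot: [3.141, -0.0, -2.888]
ft_force: [-0.2, -0.5, 1.2]
opening: 0.128
grip_force: 30.0
```

Emit:
move_arm --commands '[[[0, 0, -0.1], [0, 0, 0], 0], [[0, 0, 0], [0, 0, 0], 0]]'

```text
t: 26.95
eef_pos: [526.3, 7.2, 92.3]
tcp_rot: [3.141, -0.0, -2.888]
ft_force: [-0.6, -0.0, -0.0]
opening: 0.123
grip_force: 30.0
```

Emit:
move_arm --commands '[[[0, 0, -0.1], [0, 0, 0], 0], [[0, 0, 0], [0, 0, 0], 0]]'

```text
t: 27.15
eef_pos: [525.9, 7.2, 91.0]
tcp_rot: [3.141, -0.001, -2.888]
ft_force: [0.8, -0.3, -3.2]
opening: 0.124
grip_force: 30.0
```

Emit:
move_arm --commands '[[[0, 0, -0.1], [0, 0, 0], 0], [[0, 0, 0], [0, 0, 0], 0]]'

```text
t: 27.35
eef_pos: [526.1, 7.2, 90.1]
tcp_rot: [3.141, -0.001, -2.888]
ft_force: [-0.2, -1.1, -3.1]
opening: 0.125
grip_force: 30.0
```

Emit:
move_arm --commands '[[[0, 0, -0.1], [0, 0, 0], 0], [[0, 0, 0], [0, 0, 0], 0]]'

```text
t: 27.55
eef_pos: [526.3, 7.2, 89.3]
tcp_rot: [3.141, -0.0, -2.888]
ft_force: [-0.4, -0.5, -3.1]
opening: 0.128
grip_force: 30.0
```

```bash
python3 -c "
from oc import *
go('o3')"
```

```text
27.55 [526.3   7.2  89.3] w 0.2531 ft [-0.36 -0.46 -3.09] op 0.128 axis [616.   30.4] 100.7619250456843
seat rel loop, gauge frame [-3.2 -0.8 -3.2]
scene blue [([282, 196, 11, 21, 167], [287.1, 207.2]), ([408, 240, 11, 10, 82], [412.8, 244.4]), ([193, 268, 14, 15, 135], [200.2, 275.2])]  model (270, 189, 25, 26) 282.3 202.0
scene orange [([280, 231, 8, 17, 85], [283.8, 238.1])]  model (268, 227, 22, 22) 279.0 238.0
top blue [([133, 125, 9, 9, 57], [137.0, 128.8]), ([306, 139, 12, 11, 79], [311.8, 144.3])]  model (230, 128, 23, 24) 241.6 139.8
top orange []  model (236, 142, 18, 19) 245.1 151.7
```

The force fell back to −3 N: the bar has snapped past the latch. Blue now sits about 12 mm lower, so the slack was taken up. Continue to the arch.

Emit:
move_arm --commands '[[[0, 0, -0.1], [0, 0, 0], 0], [[0, 0, -0.1], [0, 0, 0], 0], [[0, 0, 0], [0, 0, 0], 0]]'

```text
t: 27.95
eef_pos: [526.3, 7.2, 87.3]
tcp_rot: [3.141, -0.0, -2.888]
ft_force: [1.0, 1.0, -3.1]
opening: 0.127
grip_force: 30.0
```

Emit:
move_arm --commands '[[[0, 0, -0.1], [0, 0, 0], 0], [[0, 0, 0], [0, 0, 0], 0]]'

```text
t: 28.15
eef_pos: [526.4, 7.2, 86.4]
tcp_rot: [3.141, -0.0, -2.888]
ft_force: [-1.0, 0.7, -1.8]
opening: 0.126
grip_force: 30.0
```

Emit:
move_arm --commands '[[[0, 0, -0.1], [0, 0, 0], 0], [[0, 0, 0], [0, 0, 0], 0]]'

```text
t: 28.35
eef_pos: [526.4, 7.2, 85.4]
tcp_rot: [3.141, -0.0, -2.888]
ft_force: [-0.8, 0.2, -2.3]
opening: 0.124
grip_force: 30.0
```

Emit:
move_arm --commands '[[[0, 0, -0.1], [0, 0, 0], 0], [[0, 0, 0], [0, 0, 0], 0]]'

```text
t: 28.55
eef_pos: [526.4, 7.2, 84.4]
tcp_rot: [3.141, -0.0, -2.888]
ft_force: [0.0, -0.5, -3.3]
opening: 0.124
grip_force: 30.0
```

Emit:
move_arm --commands '[[[0, 0, -0.1], [0, 0, 0], 0], [[0, 0, 0], [0, 0, 0], 0]]'

```text
t: 28.75
eef_pos: [526.4, 7.2, 83.3]
tcp_rot: [3.141, -0.0, -2.888]
ft_force: [0.4, -0.8, -2.7]
opening: 0.125
grip_force: 30.0
```

Emit:
move_arm --commands '[[[0, 0, -0.1], [0, 0, 0], 0], [[0, 0, 0], [0, 0, 0], 0]]'

```text
t: 28.95
eef_pos: [526.3, 7.2, 82.3]
tcp_rot: [3.141, -0.0, -2.888]
ft_force: [-0.6, 0.7, -2.6]
opening: 0.123
grip_force: 30.0
```

Emit:
move_arm --commands '[[[0, 0, -0.1], [0, 0, 0], 0], [[0, 0, 0], [0, 0, 0], 0]]'

```text
t: 29.15
eef_pos: [526.4, 7.2, 81.4]
tcp_rot: [3.141, -0.0, -2.888]
ft_force: [0.6, 0.5, -1.8]
opening: 0.124
grip_force: 30.0
```

Emit:
move_arm --commands '[[[0, 0, -0.05], [0, 0, 0], 0], [[0, 0, 0], [0, 0, 0], 0]]'

```text
t: 29.35
eef_pos: [526.5, 7.2, 81.0]
tcp_rot: [3.142, 0.0, -2.888]
ft_force: [-0.2, -0.2, -2.1]
opening: 0.123
grip_force: 30.0
```

Emit:
move_arm --commands '[[[0, 0, -0.05], [0, 0, 0], 0], [[0, 0, 0], [0, 0, 0], 0]]'

```text
t: 29.55
eef_pos: [526.5, 7.2, 80.5]
tcp_rot: [3.142, 0.0, -2.888]
ft_force: [-0.2, -0.5, -1.8]
opening: 0.124
grip_force: 30.0
```

Emit:
move_arm --commands '[[[0, 0, -0.05], [0, 0, 0], 0], [[0, 0, 0], [0, 0, 0], 0]]'

```text
t: 29.75
eef_pos: [526.6, 7.2, 80.1]
tcp_rot: [-3.142, 0.0, -2.888]
ft_force: [0.8, 0.3, 0.0]
opening: 0.125
grip_force: 30.0
```

```bash
python3 -c "
from oc import *
go('o4')" | grep -v top
```

```text
29.75 [526.6   7.2  80.1] w 0.2531 ft [0.8  0.25 0.04] op 0.125 axis [616.3  30.4] 91.56146434646529
seat rel loop, gauge frame [ -2.9  -0.9 -12.4]
scene blue [([282, 196, 11, 22, 168], [286.9, 207.4]), ([408, 240, 11, 10, 83], [412.8, 244.4]), ([193, 268, 14, 15, 136], [200.2, 275.2])]  model (270, 189, 25, 26) 282.3 202.0
scene orange [([280, 233, 8, 17, 88], [283.5, 240.8])]  model (268, 229, 21, 23) 278.8 240.6
```

Firm contact with the arch. Raise the tug slowly.

Emit:
move_arm --commands '[[[0, 0, -0.05], [0, 0, 0], 0], [[0, 0, 0], [0, 0, 0], 0]]'

```text
t: 30.05
eef_pos: [526.6, 7.2, 79.6]
tcp_rot: [-3.142, 0.0, -2.888]
ft_force: [-1.0, 0.8, 0.0]
opening: 0.124
grip_force: 30.0
```

Emit:
move_arm --commands '[[[0, 0, -0.05], [0, 0, 0], 0], [[0, 0, 0], [0, 0, 0], 0]]'

```text
t: 30.25
eef_pos: [526.6, 7.2, 79.1]
tcp_rot: [-3.142, 0.001, -2.889]
ft_force: [0.1, -1.1, 2.2]
opening: 0.126
grip_force: 30.0
```

Emit:
move_arm --commands '[[[0, 0, -0.05], [0, 0, 0], 0], [[0, 0, 0], [0, 0, 0], 0]]'

```text
t: 30.45
eef_pos: [526.7, 7.2, 78.6]
tcp_rot: [-3.142, 0.001, -2.889]
ft_force: [-0.4, 0.1, 3.5]
opening: 0.124
grip_force: 30.0
```

Emit:
move_arm --commands '[[[0, 0, -0.05], [0, 0, 0], 0], [[0, 0, 0], [0, 0, 0], 0]]'

```text
t: 30.65
eef_pos: [526.7, 7.2, 78.1]
tcp_rot: [-3.141, 0.001, -2.888]
ft_force: [0.1, -0.4, 3.5]
opening: 0.121
grip_force: 30.0
```

Emit:
move_arm --commands '[[[0, 0, -0.05], [0, 0, 0], 0], [[0, 0, 0], [0, 0, 0], 0]]'

```text
t: 30.85
eef_pos: [526.5, 7.2, 77.5]
tcp_rot: [3.142, 0.0, -2.888]
ft_force: [-0.9, 0.0, 5.1]
opening: 0.126
grip_force: 30.0
```

Emit:
move_arm --commands '[[[0, 0, -0.05], [0, 0, 0], 0], [[0, 0, 0], [0, 0, 0], 0]]'

```text
t: 31.05
eef_pos: [526.5, 7.2, 77.0]
tcp_rot: [3.142, 0.0, -2.889]
ft_force: [1.2, 0.7, 5.1]
opening: 0.122
grip_force: 30.0
```

Emit:
move_arm --commands '[[[0, 0, -0.04], [0, 0, 0], 0], [[0, 0, 0], [0, 0, 0], 0]]'

```text
t: 31.25
eef_pos: [526.5, 7.2, 76.6]
tcp_rot: [3.142, 0.0, -2.888]
ft_force: [0.3, -0.2, 4.2]
opening: 0.125
grip_force: 30.0
```

Emit:
move_arm --commands '[[[0, 0, -0.05], [0, 0, 0], 0], [[0, 0, 0], [0, 0, 0], 0]]'

```text
t: 31.45
eef_pos: [526.5, 7.2, 76.1]
tcp_rot: [3.142, 0.0, -2.888]
ft_force: [0.1, 0.0, 4.3]
opening: 0.125
grip_force: 30.0
```

Emit:
move_arm --commands '[[[0, 0, -0.05], [0, 0, 0], 0], [[0, 0, 0], [0, 0, 0], 0]]'

```text
t: 31.65
eef_pos: [526.4, 7.2, 75.6]
tcp_rot: [3.142, -0.0, -2.888]
ft_force: [0.8, 0.4, 4.2]
opening: 0.124
grip_force: 30.0
```

```bash
python3 -c "
from oc import *
go('o5')" | grep -v top
```

```text
31.65 [526.4   7.2  75.6] w 0.2532 ft [0.79 0.41 4.15] op 0.124 axis [616.2  30.4] 87.0588041151437
seat rel loop, gauge frame [ -3.   -0.9 -16.9]
scene blue [([282, 196, 11, 22, 170], [286.8, 207.9]), ([408, 240, 11, 10, 83], [412.8, 244.5]), ([193, 268, 14, 15, 135], [200.3, 275.2])]  model (270, 189, 25, 26) 282.3 202.0
scene orange [([280, 234, 8, 17, 91], [283.5, 241.6])]  model (268, 231, 21, 22) 278.7 241.8
```

The force has plateaued at about 4–5 N while orange lags the tool, so the grip seems to be turning in the pads (92 mm lever). I relax, regrasp 18 mm deeper for more pad area, and tug again.

Emit:
move_arm --commands '[[[0, 0, 0.1], [0, 0, 0], 0], [[0, 0, 0.1], [0, 0, 0], 0], [[0, 0, 0.05], [0, 0, 0], 0], [[0, 0, 0], [0, 0, 0], 0]]'

```text
t: 32.15
eef_pos: [526.0, 7.2, 77.8]
tcp_rot: [3.141, -0.001, -2.888]
ft_force: [-0.6, 0.5, -1.1]
opening: 0.125
grip_force: 30.0
```

Emit:
move_arm --commands '[[[0, 0, 0], [0, 0, 0], 0.3], [[0, 0, 0], [0, 0, 0], 0.3], [[0, 0, 0], [0, 0, 0], 0.4], [[0, 0, 0], [0, 0, 0], 0.4], [[0, 0, 0], [0, 0, 0], 0.4], [[0, 0, 0], [0, 0, 0], 0.4], [[0, 0, 0], [0, 0, 0], 0.4], [[0, 0, 0], [0, 0, 0], 0.4], [[0, 0, 0], [0, 0, 0], 0.4]]'

```text
t: 33.05
eef_pos: [526.4, 7.2, 78.1]
tcp_rot: [3.142, 0.0, -2.888]
ft_force: [-1.1, -0.4, 0.0]
opening: 0.403
grip_force: 0.0
```

```bash
python3 - <<'E'
from oc import *
go('o6')
i=camera_info("wrist"); im=read_camera("wrist"); cv2.imwrite("pics/w9.png",im)
b=cv2.imread("pics/scene_o6.png")[150:270,230:330]
A=cv2.resize(b,(480,576),interpolation=cv2.INTER_CUBIC); B=cv2.resize(im[140:384,190:312],(288,576),interpolation=cv2.INTER_CUBIC)
cv2.imwrite("pics/last.png",np.hstack([A,B]))
E
```

```text
33.05 [526.4   7.2  78.1] w 0.2532 ft [-1.12 -0.45  0.03] op 0.403 axis [616.2  30.4] 89.55322105848478
seat rel loop, gauge frame [ -3.   -0.9 -14.4]
scene blue [([282, 195, 12, 23, 174], [287.0, 207.4]), ([408, 240, 11, 10, 82], [412.8, 244.4]), ([193, 268, 14, 15, 136], [200.2, 275.3])]  model (270, 189, 25, 26) 282.3 202.0
scene orange [([280, 234, 9, 17, 100], [283.8, 241.8])]  model (268, 230, 21, 22) 278.8 241.1
top blue [([133, 125, 9, 9, 57], [137.0, 128.8]), ([306, 139, 12, 11, 80], [311.8, 144.3])]  model (230, 128, 23, 24) 241.6 139.8
top orange []  model (236, 143, 18, 19) 245.3 152.5
```

View pics/last.png

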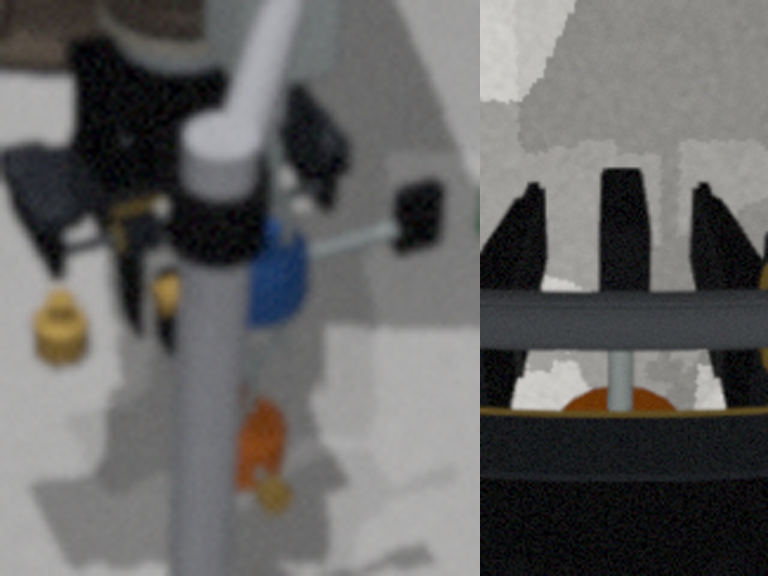

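The picture shows the chain hanging, blue at (275,275) and orange at (262,445) below it. In the wrist crop the orange grip stands between the open fingers at (625,230). I regrasp deeper.

Emit:
move_arm --commands '[[[0, 0, -0.6], [0, 0, 0], 0.4], [[0, 0, -0.7], [0, 0, 0], 0.4], [[0, 0, -0.6], [0, 0, 0], 0.4], [[0, 0, 0], [0, 0, 0], 0.4], [[0, 0, 0], [0, 0, 0], 0], [[0, 0, 0], [0, 0, 0], 0], [[0, 0, 0], [0, 0, 0], 0], [[0, 0, 0], [0, 0, 0], 0], [[0, 0, 0], [0, 0, 0], 0], [[0, 0, 0], [0, 0, 0], 0]]'

```text
t: 34.2
eef_pos: [526.5, 7.2, 59.1]
tcp_rot: [3.142, 0.0, -2.888]
ft_force: [0.1, -0.2, -0.1]
opening: 0.121
grip_force: 30.0
```

Emit:
move_arm --commands '[[[0, 0, 0], [0, 0, 0], 0], [[0, 0, 0], [0, 0, 0], 0]]'

```text
t: 34.4
eef_pos: [526.5, 7.2, 59.1]
tcp_rot: [3.142, 0.0, -2.888]
ft_force: [0.2, 0.2, -0.0]
opening: 0.127
grip_force: 30.0
```

Emit:
move_arm --commands '[[[0, 0, -0.05], [0, 0, 0], 0], [[0, 0, -0.05], [0, 0, 0], 0], [[0, 0, 0], [0, 0, 0], 0]]'

```text
t: 34.7
eef_pos: [526.6, 7.2, 58.2]
tcp_rot: [-3.142, 0.001, -2.888]
ft_force: [0.2, 0.6, 3.3]
opening: 0.123
grip_force: 30.0
```

Emit:
move_arm --commands '[[[0, 0, -0.05], [0, 0, 0], 0], [[0, 0, -0.05], [0, 0, 0], 0], [[0, 0, 0], [0, 0, 0], 0]]'

```text
t: 35.0
eef_pos: [526.8, 7.2, 57.3]
tcp_rot: [-3.141, 0.001, -2.888]
ft_force: [-0.4, -0.1, 5.1]
opening: 0.124
grip_force: 30.0
```

Emit:
move_arm --commands '[[[0, 0, -0.05], [0, 0, 0], 0], [[0, 0, 0], [0, 0, 0], 0]]'

```text
t: 35.2
eef_pos: [526.9, 7.2, 56.9]
tcp_rot: [-3.141, 0.001, -2.889]
ft_force: [-0.4, 0.1, 6.2]
opening: 0.125
grip_force: 30.0
```

Emit:
move_arm --commands '[[[0, 0, -0.05], [0, 0, 0], 0], [[0, 0, 0], [0, 0, 0], 0]]'

```text
t: 35.4
eef_pos: [527.0, 7.2, 56.4]
tcp_rot: [-3.141, 0.001, -2.889]
ft_force: [-0.3, 0.3, 7.0]
opening: 0.126
grip_force: 30.0
```

The deeper grasp holds. A little more, then hold.

Emit:
move_arm --commands '[[[0, 0, -0.04], [0, 0, 0], 0], [[0, 0, 0], [0, 0, 0], 0], [[0, 0, 0], [0, 0, 0], 0]]'

```text
t: 35.7
eef_pos: [527.0, 7.1, 56.0]
tcp_rot: [-3.141, 0.001, -2.889]
ft_force: [0.3, -0.0, 6.0]
opening: 0.122
grip_force: 30.0
```

Emit:
move_arm --commands '[[[0, 0, 0], [0, 0, 0], 0], [[0, 0, 0], [0, 0, 0], 0], [[0, 0, 0], [0, 0, 0], 0]]'

```text
t: 36.0
eef_pos: [527.0, 7.1, 56.0]
tcp_rot: [-3.141, 0.001, -2.889]
ft_force: [0.8, 0.3, 7.1]
opening: 0.127
grip_force: 30.0
```

Emit:
move_arm --commands '[[[0, 0, 0], [0, 0, 0], 0], [[0, 0, 0], [0, 0, 0], 0], [[0, 0, 0], [0, 0, 0], 0]]'

```text
t: 36.3
eef_pos: [527.0, 7.2, 56.1]
tcp_rot: [-3.141, 0.001, -2.889]
ft_force: [-0.6, 0.3, 6.3]
opening: 0.129
grip_force: 30.0
```

Emit:
move_arm --commands '[[[0, 0, -0.04], [0, 0, 0], 0], [[0, 0, -0.03], [0, 0, 0], 0], [[0, 0, 0], [0, 0, 0], 0]]'

```text
t: 36.6
eef_pos: [527.0, 7.2, 55.3]
tcp_rot: [-3.141, 0.001, -2.888]
ft_force: [0.0, -1.3, 6.6]
opening: 0.128
grip_force: 30.0
```

Emit:
move_arm --commands '[[[0, 0, 0], [0, 0, 0], 0], [[0, 0, 0], [0, 0, 0], 0], [[0, 0, 0], [0, 0, 0], 0]]'

```text
t: 36.9
eef_pos: [527.0, 7.1, 55.3]
tcp_rot: [-3.141, 0.001, -2.889]
ft_force: [-0.1, 0.1, 6.9]
opening: 0.128
grip_force: 30.0
```

Emit:
move_arm --commands '[[[0, 0, 0], [0, 0, 0], 0], [[0, 0, 0], [0, 0, 0], 0], [[0, 0, 0], [0, 0, 0], 0]]'

```text
t: 37.2
eef_pos: [527.0, 7.1, 55.4]
tcp_rot: [-3.141, 0.001, -2.889]
ft_force: [-0.8, 0.1, 5.9]
opening: 0.123
grip_force: 30.0
```

The grip yields at about 6.7 N of tug, a bit short of 8. I regrasp once more, 8 mm deeper and 3 mm nearer the axis.

Emit:
move_arm --commands '[[[0, 0, 0.1], [0, 0, 0], 0], [[0, 0, 0.1], [0, 0, 0], 0], [[0, 0, 0.08], [0, 0, 0], 0], [[0, 0, 0], [0, 0, 0], 0.4], [[0, 0, 0], [0, 0, 0], 0.4], [[0, 0, 0], [0, 0, 0], 0.4], [[0, 0, 0], [0, 0, 0], 0.4], [[0, 0, 0], [0, 0, 0], 0.4]]'

```text
t: 38.0
eef_pos: [526.4, 7.2, 57.7]
tcp_rot: [3.141, -0.0, -2.888]
ft_force: [0.2, -0.3, 0.4]
opening: 0.396
grip_force: 0.0
```

Emit:
move_arm --commands '[[[0.15, 0.04, -0.3], [0, 0, 0], 0.4], [[0.15, 0.04, -0.4], [0, 0, 0], 0.4], [[0, 0, 0], [0, 0, 0], 0.4], [[0, 0, 0], [0, 0, 0], 0], [[0, 0, 0], [0, 0, 0], 0], [[0, 0, 0], [0, 0, 0], 0], [[0, 0, 0], [0, 0, 0], 0], [[0, 0, 0], [0, 0, 0], 0], [[0, 0, 0], [0, 0, 0], 0], [[0, 0, 0], [0, 0, 0], 0]]'

```text
t: 39.0
eef_pos: [529.4, 8.0, 50.8]
tcp_rot: [3.142, 0.0, -2.888]
ft_force: [-0.6, -0.3, 0.3]
opening: 0.122
grip_force: 30.0
```

Emit:
move_arm --commands '[[[0, 0, 0], [0, 0, 0], 0], [[0, 0, -0.06], [0, 0, 0], 0], [[0, 0, -0.06], [0, 0, 0], 0], [[0, 0, 0], [0, 0, 0], 0]]'

```text
t: 39.4
eef_pos: [529.7, 8.0, 49.7]
tcp_rot: [-3.141, 0.001, -2.888]
ft_force: [-0.1, -0.2, 3.1]
opening: 0.126
grip_force: 30.0
```

Emit:
move_arm --commands '[[[0, 0, -0.06], [0, 0, 0], 0], [[0, 0, -0.06], [0, 0, 0], 0], [[0, 0, 0], [0, 0, 0], 0]]'

```text
t: 39.7
eef_pos: [529.9, 8.0, 48.6]
tcp_rot: [-3.141, 0.001, -2.889]
ft_force: [-0.7, 0.5, 5.8]
opening: 0.125
grip_force: 30.0
```

Emit:
move_arm --commands '[[[0, 0, -0.05], [0, 0, 0], 0], [[0, 0, 0], [0, 0, 0], 0]]'

```text
t: 39.9
eef_pos: [530.0, 8.0, 48.2]
tcp_rot: [-3.141, 0.001, -2.888]
ft_force: [0.2, 0.2, 6.7]
opening: 0.122
grip_force: 30.0
```

Emit:
move_arm --commands '[[[0, 0, -0.04], [0, 0, 0], 0], [[0, 0, 0], [0, 0, 0], 0]]'

```text
t: 40.1
eef_pos: [530.0, 7.9, 47.8]
tcp_rot: [-3.141, 0.001, -2.889]
ft_force: [-0.5, 0.5, 7.3]
opening: 0.126
grip_force: 30.0
```

Emit:
move_arm --commands '[[[0, 0, -0.04], [0, 0, 0], 0], [[0, 0, 0], [0, 0, 0], 0]]'

```text
t: 40.3
eef_pos: [530.0, 7.9, 47.4]
tcp_rot: [-3.141, 0.002, -2.889]
ft_force: [0.8, 0.3, 5.7]
opening: 0.126
grip_force: 30.0
```

Emit:
move_arm --commands '[[[0, 0, -0.01], [0, 0, 0], 0], [[0, 0, 0], [0, 0, 0], 0], [[0, 0, -0.01], [0, 0, 0], 0]]'

```text
t: 40.6
eef_pos: [530.1, 7.9, 47.3]
tcp_rot: [-3.141, 0.002, -2.889]
ft_force: [0.4, -0.0, 6.5]
opening: 0.125
grip_force: 30.0
```

Emit:
move_arm --commands '[[[0, 0, 0], [0, 0, 0], 0], [[0, 0, -0.01], [0, 0, 0], 0], [[0, 0, 0], [0, 0, 0], 0]]'

```text
t: 40.9
eef_pos: [530.1, 7.9, 47.2]
tcp_rot: [-3.141, 0.002, -2.889]
ft_force: [-0.6, 0.3, 7.5]
opening: 0.126
grip_force: 30.0
```

Emit:
move_arm --commands '[[[0, 0, -0.01], [0, 0, 0], 0], [[0, 0, 0], [0, 0, 0], 0], [[0, 0, 0], [0, 0, 0], 0]]'

```text
t: 41.2
eef_pos: [530.0, 7.9, 47.1]
tcp_rot: [-3.141, 0.002, -2.889]
ft_force: [0.3, 0.2, 5.5]
opening: 0.126
grip_force: 30.0
```

The tug held at about 6.6 N by hand (about 9 N on the latch, about 12 N on the gauge) for over a second, which is as much as the pads hold. Relax, open, and withdraw along −x.

Emit:
move_arm --commands '[[[0, 0, 0.1], [0, 0, 0], 0], [[0, 0, 0.1], [0, 0, 0], 0], [[0, 0, 0.08], [0, 0, 0], 0], [[0, 0, 0], [0, 0, 0], 0], [[0, 0, 0], [0, 0, 0], 0.4], [[0, 0, 0], [0, 0, 0], 0.4], [[0, 0, 0], [0, 0, 0], 0.4], [[0, 0, 0], [0, 0, 0], 0.4], [[0, 0, 0], [0, 0, 0], 0.4], [[0, 0, 0], [0, 0, 0], 0.4]]'

```text
t: 42.2
eef_pos: [529.4, 8.0, 49.5]
tcp_rot: [3.142, -0.0, -2.888]
ft_force: [-0.1, -0.1, 0.1]
opening: 0.398
grip_force: 0.0
```

Emit:
move_arm --commands '[[[0, 0, 0], [0, 0, 0], 0.4], [[0, 0, 0], [0, 0, 0], 0.4], [[-0.49, -0.12, 0], [0, 0, 0], 0.4], [[-0.97, -0.25, 0], [0, 0, 0], 0.4], [[-1.5, -0.37, 0], [0, 0, 0], 0.4], [[-2, -0.5, 0], [0, 0, 0], 0.4], [[-2, -0.5, 0], [0, 0, 0], 0.4], [[-1.5, -0.37, 0], [0, 0, 0], 0.4], [[0, 0, 0], [0, 0, 0], 0.4], [[0, 0, 0], [0, 0, 0], 0.4]]'

```text
t: 43.2
eef_pos: [445.2, -13.3, 49.7]
tcp_rot: [-3.141, 0.001, -2.889]
ft_force: [0.0, 0.5, -0.1]
opening: 0.399
grip_force: 0.0
```

```bash
python3 - <<'E'
from oc import *
go('o7')
i=camera_info("wrist"); im=read_camera("wrist"); cv2.imwrite("pics/w10.png",im)
E
```

```text
43.2 [445.2 -13.3  49.7] w 0.2526 ft [ 0.03  0.55 -0.15] op 0.399 axis [534.9   9.9] 61.22921444487633
seat rel loop, gauge frame [-86.8  -0.6 -42.8]
scene blue [([282, 196, 11, 21, 166], [286.9, 207.2]), ([408, 240, 11, 10, 84], [412.7, 244.5]), ([193, 268, 14, 15, 136], [200.2, 275.2])]  model (270, 189, 25, 26) 282.3 202.0
scene orange [([280, 234, 9, 17, 98], [283.8, 242.0])]  model (256, 218, 19, 21) 265.6 228.1
top blue [([133, 125, 9, 9, 57], [137.0, 128.8]), ([234, 136, 18, 15, 131], [243.8, 145.2]), ([307, 139, 11, 11, 77], [311.9, 144.3])]  model (230, 128, 23, 24) 241.6 139.8
top orange [([239, 150, 14, 10, 65], [246.1, 155.5])]  model (244, 171, 17, 19) 252.4 180.5
```

Emit:
move_arm --commands '[[[0, 0, 0], [0, 0, 0], 0.4], [[0, 0, 0], [0, 0, 0], 0.4], [[0, 0, 0], [0, 0, 0], 0.4], [[0, 0, 0], [0, 0, 0], 0.4], [[0, 0, 0], [0, 0, 0], 0.4], [[0, 0, 0], [0, 0, 0], 0.4], [[0, 0, 0], [0, 0, 0], 0.4], [[0, 0, 0], [0, 0, 0], 0.4], [[0, 0, 0], [0, 0, 0], 0.4], [[0, 0, 0], [0, 0, 0], 0.4]]'

```text
t: 44.35
eef_pos: [444.8, -13.1, 49.5]
tcp_rot: [3.142, 0.0, -2.888]
ft_force: [-0.7, 0.9, -0.5]
opening: 0.398
grip_force: 0.0
```

```bash
python3 - <<'E'
from oc import *
go('o8')
im=read_camera("wrist"); a=cv2.imread("pics/w10.png"); print("wrist diff",cv2.absdiff(im,a).max(2).__gt__(60).sum(), cv2.absdiff(cv2.imread("pics/scene_o7.png"),cv2.imread("pics/scene_o8.png")).max(2).__gt__(60).sum())
for n in ("scene","top"):
    d=cv2.absdiff(cv2.imread(f"pics/{n}0.png"),cv2.imread(f"pics/{n}_o8.png")).max(2)>50; k,l,st,c=cv2.connectedComponentsWithStats(d.astype(np.uint8)); print(n,[st[j].tolist() for j in range(1,k) if st[j,4]>15])
E
```

```text
44.35 [444.8 -13.1  49.5] w 0.2531 ft [-0.67  0.94 -0.51] op 0.398 axis [534.6  10.1] 60.95791626606091
seat rel loop, gauge frame [-87.1  -0.4 -43. ]
scene blue [([282, 196, 11, 22, 168], [286.9, 207.4]), ([408, 240, 11, 10, 84], [412.7, 244.5]), ([193, 268, 14, 15, 135], [200.2, 275.2])]  model (270, 189, 25, 26) 282.3 202.0
scene orange [([280, 235, 9, 16, 96], [283.7, 242.2])]  model (256, 218, 19, 21) 265.6 228.1
top blue [([133, 125, 9, 9, 57], [137.0, 128.8]), ([234, 136, 18, 15, 131], [243.8, 145.2]), ([307, 139, 11, 11, 77], [311.9, 144.2])]  model (230, 128, 23, 24) 241.6 139.8
top orange [([239, 150, 14, 10, 64], [246.0, 155.6])]  model (243, 171, 18, 19) 252.4 180.7
wrist diff 65 0
scene [[241, 0, 17, 12, 189], [314, 0, 18, 53, 345], [385, 0, 35, 26, 269], [422, 0, 43, 48, 916], [284, 2, 3, 22, 38], [414, 13, 9, 6, 17], [302, 24, 11, 13, 79], [281, 26, 5, 19, 49], [233, 31, 13, 34, 214], [401, 51, 53, 58, 1377], [314, 52, 8, 6, 16], [264, 63, 56, 46, 1438], [208, 81, 11, 9, 71], [258, 89, 8, 6, 27], [207, 91, 12, 27, 188], [229, 104, 7, 18, 70], [261, 105, 52, 18, 521], [237, 106, 23, 16, 224], [397, 107, 55, 20, 658], [216, 118, 6, 7, 23], [263, 126, 11, 16, 65], [302, 127, 97, 45, 1451], [279, 143, 45, 114, 1657], [245, 150, 15, 6, 55], [219, 151, 59, 84, 2078], [321, 201, 24, 47, 421], [157, 225, 21, 16, 228], [197, 226, 11, 13, 130], [148, 236, 6, 6, 30], [161, 242, 16, 6, 62], [278, 266, 12, 6, 48]]
top [[238, 134, 15, 28, 203], [257, 135, 4, 6, 18], [204, 146, 11, 8, 65], [330, 173, 28, 16, 211], [180, 175, 17, 48, 398], [87, 176, 207, 208, 19099], [301, 178, 23, 9, 136], [0, 278, 52, 106, 4304], [82, 317, 54, 67, 1953], [231, 326, 51, 32, 891], [228, 328, 6, 6, 23], [282, 340, 3, 8, 16], [0, 354, 7, 10, 42], [290, 361, 13, 23, 191], [82, 362, 33, 22, 277]]
```

```bash
python3 -c "
from cell import *
print(env.job_done())"
```

```text
the job is handed in; nothing more can be done
None
```

The blue weight hangs on the gauge hook with the orange one snapped under it, both hanging still and released, and I handed the job in at about 44 s. The tug held at about 6.5 N for over a second, short of the 8 N asked, because the grip turned in the finger pads. By my estimate the gauge stayed near 12–13 N, under the 17 N limit.

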